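# Clear the display trays and fill them with maple bars by length

## Task

Get the two white display trays ready and fill them. First clear them: stand the topping pot that was left in the narrow tray upright in the empty well of the caddy, and hang the pan scraper by its eye on the hook of the tool stand. Only when both are put away, move every maple bar from the wire screen into the trays, long bars into the wide tray and short bars into the narrow one, each lying flat on the tray floor crosswise, side by side in a row, and leave the other pots, the mug and the bottle where they are.

Things in the scene. Friction and masses are not known exactly. Their poses are not given: they have to be found in the camera images.
- long1: Long maple bar (doughnut bar), flat underneath with rounded ends: 120 mm long, 42 mm wide, 32 mm high (straight sides up to 26 mm, glazed top 32 mm wide). Origin: centre of its underside; y along its length, z up. Same brown glaze as all the others; only the length differs. None if there is none of it today.
- long2: Long maple bar (doughnut bar), flat underneath with rounded ends: 120 mm long, 42 mm wide, 32 mm high (straight sides up to 26 mm, glazed top 32 mm wide). Origin: centre of its underside; y along its length, z up. Same brown glaze as all the others; only the length differs. None if there is none of it today.
- long3: Long maple bar (doughnut bar), flat underneath with rounded ends: 120 mm long, 42 mm wide, 32 mm high (straight sides up to 26 mm, glazed top 32 mm wide). Origin: centre of its underside; y along its length, z up. Same brown glaze as all the others; only the length differs. None if there is none of it today.
- short1: Short maple bar (doughnut bar), flat underneath with rounded ends: 76 mm long, 42 mm wide, 32 mm high (straight sides up to 26 mm, glazed top 32 mm wide). Origin: centre of its underside; y along its length, z up. Same brown glaze as all the others; only the length differs. None if there is none of it today.
- short2: Short maple bar (doughnut bar), flat underneath with rounded ends: 76 mm long, 42 mm wide, 32 mm high (straight sides up to 26 mm, glazed top 32 mm wide). Origin: centre of its underside; y along its length, z up. Same brown glaze as all the others; only the length differs. None if there is none of it today.
- short3: Short maple bar (doughnut bar), flat underneath with rounded ends: 76 mm long, 42 mm wide, 32 mm high (straight sides up to 26 mm, glazed top 32 mm wide). Origin: centre of its underside; y along its length, z up. Same brown glaze as all the others; only the length differs. None if there is none of it today.
- tray_wide: White display tray for the long bars, fixed: outside 264 mm long (its x), 150 mm wide (its y), 5 mm walls, rolled rim 24 mm above its underside, inner floor 5 mm above it (inside 254 x 140 mm). Origin: centre of the underside, 8 mm above the counter. Bars lie in a row along x, each crosswise (bar's length along the tray's y).
- tray_narrow: White display tray for the short bars, fixed, beside the wide one; same length, walls, rim and floor but 106 mm wide (its y) outside, inside 254 x 96 mm. Origin and axes as for the wide tray. Which of the two trays is on the left changes from day to day.
- screen: Wire glazing screen (cooling rack) that the bars lie on at the start, fixed, 270 (x) x 276 (y) mm, its top 20 mm above the counter. Origin: centre of its underside. The bars lie with their length roughly along its y, in three rows of two.
- scraper: Pan scraper, 0.13 kg, flat in the wide tray at first, eye end away from the robot, same both ways up. Handle 26 wide (y), 16 thick (z), straight at x -42..75 mm; shoulder 50 wide at x -62..-42; steel blade 84 wide, 3 thick, x -110..-54, mid thickness; hanging eye at +x. Origin: on the underside, 8 mm below mid thickness, x along the handle to the eye, z normal to its flat.
- scraper_eye (a point): Centre of the scraper's hanging eye, 96 mm from its origin towards +x, at mid thickness; the eye is 25 mm across inside, 43 mm outside, 9 mm thick, its axis the scraper's z.
- hookstand: Tool stand with one hook, fixed: base plate 110 x 110 x 12 mm, square post 22 mm, 327 mm high. Origin on the counter, at the middle of the post's front face; its -x axis points from the post towards the robot's side, in the direction of the hook.
- hook_root (a point): Where the hook leaves the post's front face, 276 mm above the counter. The hook is a straight round steel rod 8 mm thick, sloping upwards by 30 degrees from here to hook_tip.
- hook_tip (a point): Free end of the hook (rounded), 46 mm out from the post's face (along the stand's -x) and 303 mm above the counter.
- caddy_well (a point): Floor centre of the empty well of the topping caddy, 5 mm above the counter. Caddy: fixed dark steel tray 236 x 84 x 30 mm, three wells in line, each 72 x 74 mm inside, 25 mm deep, walls 5 mm; the empty one is at the end farther ahead of the robot. Site x along the caddy to that end, z up.
- pot: Lidded steel topping pot standing in the narrow tray at the start, 58 mm across (lid 60 mm), 58 mm high, with a 4 mm high button on the lid, 0.16 kg. Origin: centre of its underside.
- pot_b: Bystander: a pot just like it, in the caddy's middle well.
- pot_c: Bystander: a pot just like it, in the caddy's nearer end well.
- cup: Bystander: white coffee mug, 76 mm across, 95 mm high, beyond the trays. Origin: centre of its underside.
- syrup: Bystander: amber syrup bottle, 64 mm across, 170 mm high, beyond the screen and the trays. Origin: centre of its underside.
Things that resemble listed ones, but are neither listed nor needed, are in the scene too. Of the things shaped like the part that bears caddy_well, the dark steel one is meant. Leave any red look-alike of the pot alone.

How it is judged:
On the way:
1. the trays are cleared before any bar goes in: the scraper hangs on the hook, the pot stands in the empty well of the caddy, no bar lies in a tray yet (distance between scraper_eye and hook_root below 0.045 m and angle between scraper's own x axis and vertical below 0.4 rad and contact force between scraper and hookstand above 0.3 N and contact force between the fingers and scraper below 0.05 N and horizontal distance between pot and caddy_well below 0.018 m and z of pot in the frame of caddy_well between -0.005 and 0.006 m and angle between pot's own z axis and vertical below 0.12 rad and horizontal distance between each of long1, long2, long3, short1, short2, short3 and tray_wide above 0.105 m and horizontal distance between each of long1, long2, long3, short1, short2, short3 and tray_narrow above 0.105 m), for 0.3 s.
At the end, for the whole second after the job is handed in: Scraper released, hanging eye up (0.4 rad) on the hook, eye 45 mm or less from hook_root; pot upright in the free well, 18 mm of centre; long bars in the wide tray, short in the narrow: on its floor (6 mm), flat (0.15 rad), crosswise (0.3 rad), centre within 112 mm along and 35 mm across, at rest (distance between scraper_eye and hook_root below 0.045 m and angle between scraper's own x axis and vertical below 0.4 rad and contact force between scraper and hookstand above 0.3 N and contact force between the fingers and scraper below 0.05 N and horizontal distance between pot and caddy_well below 0.018 m and z of pot in the frame of caddy_well between -0.005 and 0.006 m and angle between pot's own z axis and vertical below 0.12 rad and x of long1 in the frame of tray_wide between -0.112 and 0.112 m and y of long1 in the frame of tray_wide between -0.035 and 0.035 m and z of long1 in the frame of tray_wide between -0.001 and 0.011 m and angle between each of long1, long2, long3, short1, short2, short3's own z axis and vertical below 0.15 rad and angle between the y axis of each of long1, long2, long3 and the y axis of tray_wide, either way round below 0.3 rad and linear speed of each of long1, long2, long3, short1, short2, short3 below 0.02 m/s and x of long2 in the frame of tray_wide between -0.112 and 0.112 m and y of long2 in the frame of tray_wide between -0.035 and 0.035 m and z of long2 in the frame of tray_wide between -0.001 and 0.011 m and x of long3 in the frame of tray_wide between -0.112 and 0.112 m and y of long3 in the frame of tray_wide between -0.035 and 0.035 m and z of long3 in the frame of tray_wide between -0.001 and 0.011 m and x of short1 in the frame of tray_narrow between -0.112 and 0.112 m and y of short1 in the frame of tray_narrow between -0.035 and 0.035 m and z of short1 in the frame of tray_narrow between -0.001 and 0.011 m and angle between the y axis of each of short1, short2, short3 and the y axis of tray_narrow, either way round below 0.3 rad and x of short2 in the frame of tray_narrow between -0.112 and 0.112 m and y of short2 in the frame of tray_narrow between -0.035 and 0.035 m and z of short2 in the frame of tray_narrow between -0.001 and 0.011 m and x of short3 in the frame of tray_narrow between -0.112 and 0.112 m and y of short3 in the frame of tray_narrow between -0.035 and 0.035 m and z of short3 in the frame of tray_narrow between -0.001 and 0.011 m); the robot touches nothing.
It fails at once if the bystander pot_b is shoved more than 40 mm or tipped over (distance of pot_b from where it was at the start of the episode above 0.04 m or angle between pot_b's own z axis and vertical above 0.5 rad).
It fails at once if the bystander pot_c is shoved more than 40 mm or tipped over (distance of pot_c from where it was at the start of the episode above 0.04 m or angle between pot_c's own z axis and vertical above 0.5 rad).
It fails at once if the bystander cup is shoved more than 40 mm or tipped over (distance of cup from where it was at the start of the episode above 0.04 m or angle between cup's own z axis and vertical above 0.5 rad).
It fails at once if the bystander syrup is shoved more than 40 mm or tipped over (distance of syrup from where it was at the start of the episode above 0.04 m or angle between syrup's own z axis and vertical above 0.5 rad).
Of long1, long2, long3, short1, short2, short3 only 4 to 6 are there at a start; the rules pass over those that are not, and their reading is None.
At some moment in a run one of long1, long2, long3, short1, short2, short3 may be knocked a few centimetres aside while the robot is not near it.
Once in a run the grip may slacken for a moment while it holds something.
It also fails if it takes over 210 s, if anything falls off the work surface, if the arm or the gripper's body presses on something with over 40 N, if the wrist force passes 120 N, or if a joint passes its speed limit or range.

## Robot

A 6-joint arm with a two-finger parallel gripper is mounted at the origin on the work surface. World frame = base frame: x ahead of the robot, y to its left, z up, the work surface at z = 0. Lengths are in m, angles in rad, forces in N, time in s.
With the tool pointing down it reaches from about 0.35 to 0.775 m from the base axis. Payload 5.5 kg.
Tool frame: the origin (TCP) lies midway between the tips of the shut fingers; the grasp point (between the pads) lies 19 mm behind it (pinch_z is the distance from the TCP to the grasp point, in m); z points along the fingers, x is the direction in which the jaws open and shut, and the axes are right-handed (so a half turn about z gives the same grasp; the last joint's range is limited). The gripper opens to 85 mm and grips with 20 to 120 N. Pads are 22 mm wide; open, the fingers measure 114 mm over their backs; the gripper's body (76 mm by 85 mm) begins 54 mm behind the grasp point. The pads swing forward as they close: fully open they stand 13 mm farther back than shut.
Start: joints at [1.203, 0.313, 0.046, 1.304, 0, 1.431], TCP at [0.13, 0.56, 0.231] pointing down, gripper open.
Joint ranges: [-2.76, 2.76], [-0.86, 1.69], [-1.03, 1.26], [-2.2, 2.34], [-1.47, 1.5], [-3.14, 3.14]. Speed limits (rad/s): [2.57, 2.57, 3.14, 3.14, 3.14, 3.14].

## Interface

Orientations are given as a unit quaternion [w, x, y, z].
In Python, from workcell import get_state, read_camera, camera_info, hand_in, trace, pinch_z gives the robot as it stands. The module is installed in compiled form; this text tells all that it offers.
- The arm moves only by the tool arm_command, never from a script. Its argument "steps" is text: rows parted by semicolons, each of 4 numbers parted by spaces: the shift along the world's x, y, z in mm, then the turn about the world's z in rad. In form: tx ty tz spin; .... A call has 1 to 20 rows; each row is the pose to reach, as a shift and turn from the pose measured when the call began; what a row does not reach only later rows make up. A row lasts 1/8 s, in which the tool goes at most 62.5 mm and 10.7 degrees, less where a joint would pass 70% of its speed; a pose out of reach is approached as far as the arm can. A call with a gripper value outside its range is refused whole. "fingers" is the gripper command: -1 is shut, 1 is fully open, values between are in proportion, set as the call begins (left out, the last holds). The fingers move at their own pace and stop on an object; "newtons" is the grip in N (left out, the last holds). Time passes only in rows, so rows that repeat a pose let the fingers close. It gives the time, the measured TCP pose, the force and the opening at its end, in the units of the state.
- get_state(): the state, without advancing time (a new reading comes with each control period).
- read_camera(name): name is "scene" or "side" or "wrist"; returns the picture (480x640x3 uint8, red, green, blue); there is no depth.
- camera_info(name): a dict with "mtx" (3x3 intrinsics, pixels), "k1" (the pictures are not rectified: a ray, as slopes to the right and down, at radius r is drawn at 1 + k1 r^2 times it, then the intrinsics apply), "R" (3x3) and "t" (3): a world point X has camera coordinates R X + t. Camera axes: x right, y down, z forward; pixel columns grow to the right and rows downward; lengths in m; the calibration is good to about 2 mm. A picture is of the moment at which its call begins: read the wrist's pose just before it. camera_info takes no time and is no camera call; for the wrist camera it gives the pose at the moment of the call.
- hand_in(): hands the job in, once; it reports no verdict.
Trained networks look in the newest picture that a camera, given by its name, has taken for a name from the list of things; names that differ only in an ending like _2 or _b are one class to them, and where a whole thing is asked for, a point or a joint stands for the part that bears it (a point fixed in the world has none). Each returns a list of dicts, best first, with "score" (0 to 1); they miss things now and then, are a little off and sometimes report something else, mostly with a low value. They report only what shows in the picture. A call takes as long as a camera call. They do not tell look-alikes from the thing itself.
- trace(camera, name): "mask" (480x640 bool, what is visible of it) and "box" ([left, top, width, height] in pixels, round what is visible of it).
The state is a dict: "clock": time; "joint_pos": joint angles; "qvel": joint speeds; "tau": joint torques, N m; "tcp_pos": TCP position; "orientation": TCP orientation; "wrist_force": force on the tool from outside, world axes, zero at the start; "ft_torque": the same for the moment, N m; "finger_gap": finger opening in m.
Only numpy, scipy, OpenCV 4.12 (cv2) and the standard library are available. Lean on these libraries where they do the work, as an engineer would, in place of code of your own. Each camera call takes 0.05 s, during which the arm holds its last target.

## Working session

There is one attempt and no reset: what is moved stays moved. The work goes in short steps, Python scripts to look and compute and a tool call to move; the robot and the scene stay as the last step left them, time stands still between calls to the robot, and variables do not carry over. Pictures are saved under pics/ and viewed, and the job is handed in when it is done.

Besides the shell and the picture viewer there is one more tool, called as a command line: name --argument value ..., lists and objects as JSON in quotes. arm_command: Moves the arm, as the interface text tells. Its arguments: {"type":"object","properties":{"steps":{"type":"string"},"fingers":{"type":"number"},"newtons":{"type":"number"}},"required":["steps"]}

```bash
ls; mkdir -p pics; python3 - <<'E'
from workcell import *
import cv2
print(get_state(), pinch_z)
for n in ["scene","side","wrist"]:
    im=read_camera(n); cv2.imwrite(f"pics/a_{n}.png",im[:,:,::-1])
    c=camera_info(n); print(n,c)
E
```

```text
pics
{'clock': 0.0, 'joint_pos': array([ 1.20336468e+00,  3.14021471e-01,  4.49434610e-02,  1.30358499e+00,
       -9.02671442e-06,  1.43121155e+00]), 'qvel': array([-1.23184034e-03,  9.77349599e-04, -4.65715831e-04,  5.77203539e-04,
        3.06152990e-04,  3.74713111e-05]), 'tau': array([ 1.08953773e-03, -4.80621314e+01,  2.98536015e+01,  1.94241980e-02,
       -6.98165263e-05,  8.40124130e-06]), 'tcp_pos': array([0.12969536, 0.55964603, 0.23038236]), 'orientation': array([ 4.77242723e-04,  7.82904683e-01,  6.22140969e-01, -8.02105538e-04]), 'wrist_force': array([ 0.37227406,  0.29359884, -0.36659621]), 'ft_torque': array([-0.06325816, -0.017798  , -0.02375147]), 'finger_gap': 0.0855176402291917} 0.0187
scene {'mtx': array([[483.90994243,   0.        , 319.52182751],
       [  0.        , 483.90994243, 235.45143736],
       [  0.        ,   0.        ,   1.        ]]), 'k1': 0.0007841106035237241, 'R': array([[ 0.4729516 ,  0.88100485, -0.01213439],
       [ 0.76080953, -0.41529563, -0.49869669],
       [-0.44439356,  0.22662744, -0.86669162]]), 't': array([-0.34781902, -0.26431703,  1.55118938])}
side {'mtx': array([[539.94594354,   0.        , 318.48211808],
       [  0.        , 539.94594354, 235.97092441],
       [  0.        ,   0.        ,   1.        ]]), 'k1': -0.13736322541340723, 'R': array([[ 0.81490784, -0.57951366,  0.00944069],
       [-0.35941749, -0.51805458, -0.77616914],
       [ 0.45469141,  0.62911317, -0.63045408]]), 't': array([-0.37156134,  0.39724879,  1.15330836])}
wrist {'mtx': array([[395.56848759,   0.        , 313.45033019],
       [  0.        , 395.56848759, 244.28182355],
       [  0.        ,   0.        ,   1.        ]]), 'k1': -0.03890907813310875, 'R': array([[ 0.22585652,  0.97415925, -0.00160915],
       [ 0.92438965, -0.21379573,  0.31590371],
       [ 0.30739649, -0.07283639, -0.94878989]]), 't': array([-0.5748084 , -0.04132369,  0.38130316])}
```

View pics/a_scene.png

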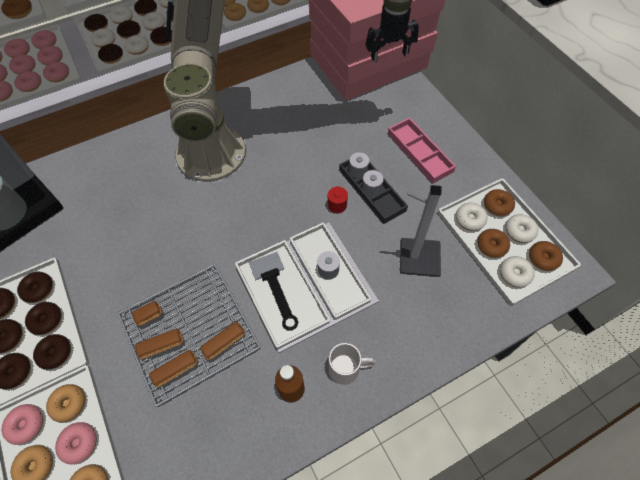

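View pics/a_side.png

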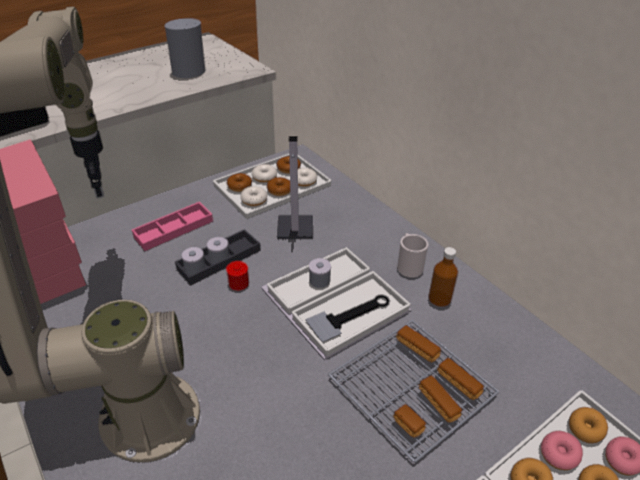

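View pics/a_wrist.png

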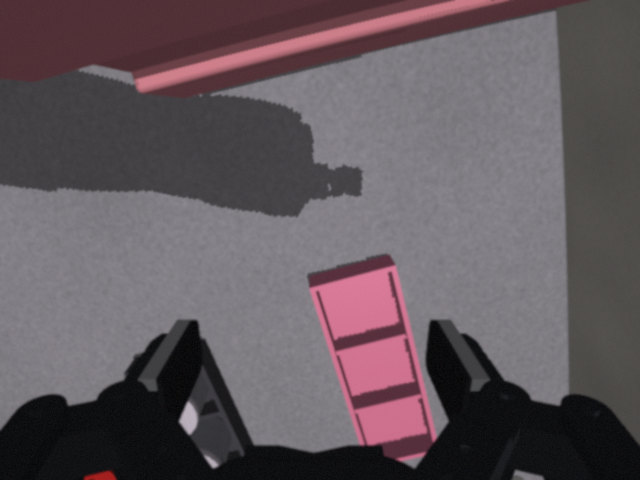

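The scene view shows the wide tray with the scraper (275,290) and the narrow tray with the pot (328,263). The dark caddy is at (372,187) with its empty well at (388,203), and the red look-alike pot is at (338,199). The pink caddy is at (421,150), the tool stand at (420,257), and the bars on the screen around (180,340). Next I'll measure.

```bash
cat > h.py <<'E'
import numpy as np, cv2
from workcell import *
def toplane(cam,pix,z,ci=None):
    c=ci or camera_info(cam); K=c["mtx"]
    p=cv2.undistortPoints(np.array(pix,float).reshape(-1,1,2),K,np.array([c["k1"],0,0,0.]),None,None,None).reshape(-1,2)
    R,t=c["R"],c["t"]; o=-R.T@t
    d=np.c_[p,np.ones(len(p))]@R
    s=(z-o[2])/d[:,2]
    return o+d*s[:,None]
def proj(cam,X,ci=None):
    c=ci or camera_info(cam)
    p,_=cv2.projectPoints(np.array(X,float).reshape(-1,1,3),cv2.Rodrigues(c["R"])[0],c["t"],c["mtx"],np.array([c["k1"],0,0,0.]))
    return p.reshape(-1,2)
def mpts(m):
    ys,xs=np.nonzero(m); return np.c_[xs,ys].astype(float)
def save(n,im): cv2.imwrite("pics/"+n,im[:,:,::-1])
def rect(P):
    r=cv2.minAreaRect((P[:,:2]*1000).astype(np.float32)); return r
E
python3 - <<'E'
from h import *
for cam in ["scene","side"]:
    im=read_camera(cam)
    if cam=="scene":
        save("b1.png",cv2.resize(im[250:410,110:390],None,fx=2.8,fy=2.8,interpolation=cv2.INTER_CUBIC))
    else: save("b2.png",cv2.resize(im[110:470,130:510],None,fx=1.6,fy=1.6,interpolation=cv2.INTER_CUBIC))
    for n in ["long1","short1","tray_wide","tray_narrow","screen","scraper","hookstand","caddy_well","pot","cup","syrup"]:
        for d in trace(cam,n):
            m=d["mask"]
            if m.sum()<5: continue
            z={"l":.048,"s":.048,"t":.032,"h":0,"c":.03,"p":.07}[n[0]]
            if n=="screen": z=.02
            if n=="scraper": z=.029
            r=rect(toplane(cam,mpts(m),z))
            print(cam,n,round(d["score"],2),[int(v) for v in d["box"]],"ctr",np.round(r[0]),"size",np.round(r[1]),"ang",round(r[2],1))
E
```

```text
scene long1 0.96 [135, 328, 46, 29] ctr [ 539. -343.] size [115.  48.] ang 83.1
scene long1 0.78 [202, 323, 43, 41] ctr [ 607. -204.] size [ 48. 116.] ang 9.6
scene long1 0.57 [147, 349, 52, 36] ctr [ 615. -333.] size [ 44. 115.] ang 4.3
scene short1 0.7 [131, 304, 30, 20] ctr [ 450. -345.] size [45. 70.] ang 5.0
scene short1 0.45 [251, 251, 45, 77] ctr [553. -30.] size [ 82. 223.] ang 83.4
scene tray_wide 0.8 [234, 239, 95, 110] ctr [552. -16.] size [156. 273.] ang 89.8
scene tray_narrow 0.17 [402, 186, 38, 88] ctr [565. 417.] size [113. 302.] ang 54.7
scene screen 0.97 [120, 265, 140, 140] ctr [ 529. -273.] size [275. 282.] ang 2.7
scene scraper 0.8 [249, 251, 46, 78] ctr [545. -29.] size [ 85. 227.] ang 82.1
scene hookstand 0.61 [399, 185, 40, 93] ctr [553. 432.] size [112. 310.] ang 54.1
scene caddy_well 0.6 [382, 119, 72, 59] ctr [325. 576.] size [252. 104.] ang 4.7
scene caddy_well 0.57 [341, 162, 65, 59] ctr [375. 369.] size [252.  99.] ang 4.1
scene pot 0.86 [347, 151, 20, 28] ctr [314. 358.] size [57. 97.] ang 58.9
scene pot 0.8 [328, 186, 19, 24] ctr [392. 244.] size [60. 8
[... 1344 characters left out ...]
] ang 89.8
side caddy_well 0.69 [171, 227, 88, 56] ctr [366. 364.] size [249. 118.] ang 4.8
side caddy_well 0.69 [133, 205, 79, 45] ctr [315. 570.] size [245. 126.] ang 2.4
side pot 0.96 [224, 260, 25, 32] ctr [351. 221.] size [107.  55.] ang 65.9
side pot 0.61 [207, 235, 20, 28] ctr [357. 346.] size [109.  56.] ang 65.3
side pot 0.6 [308, 257, 20, 29] ctr [536. 109.] size [116.  56.] ang 55.1
side pot 0.58 [181, 247, 22, 29] ctr [284. 342.] size [112.  61.] ang 71.7
side cup 0.77 [395, 232, 29, 47] ctr [823.  51.] size [197.  79.] ang 41.6
side syrup 0.96 [430, 244, 25, 63] ctr [820. -76.] size [243.  68.] ang 38.2
side syrup 0.67 [397, 235, 28, 43] ctr [805.  41.] size [186.  79.] ang 39.3
```

View pics/b1.png

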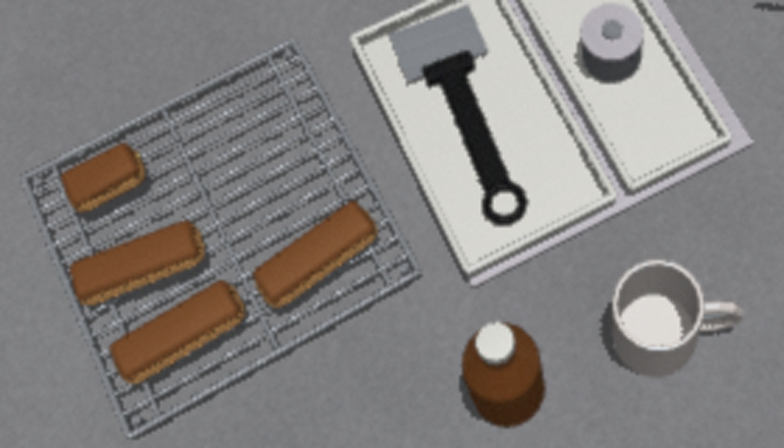

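View pics/b2.png

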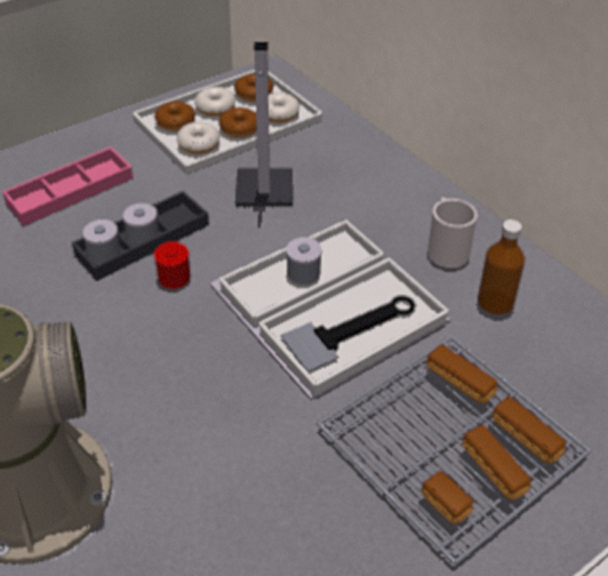

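```bash
python3 - <<'E'
from h import *
a=read_camera("scene"); b=read_camera("side")
A=cv2.resize(a[175:285,375:450],None,fx=5.3,fy=5.3,interpolation=cv2.INTER_CUBIC)
B=cv2.resize(b[125:245,260:325],None,fx=4.86,fy=4.86,interpolation=cv2.INTER_CUBIC)
h=min(A.shape[0],B.shape[0]); save("c1.png",np.hstack([A[:h],B[:h]])); print(A.shape,B.shape)
A=cv2.resize(a[145:225,325:415],None,fx=4.4,fy=4.4,interpolation=cv2.INTER_CUBIC)
B=cv2.resize(b[220:300,165:265],None,fx=4,fy=4,interpolation=cv2.INTER_CUBIC)
h=min(A.shape[0],B.shape[0]);save("c2.png",np.hstack([A[:h],B[:h]]));print(A.shape,B.shape)
E
```

```text
(583, 398, 3) (583, 316, 3)
(352, 396, 3) (320, 400, 3)
```

View pics/c1.png

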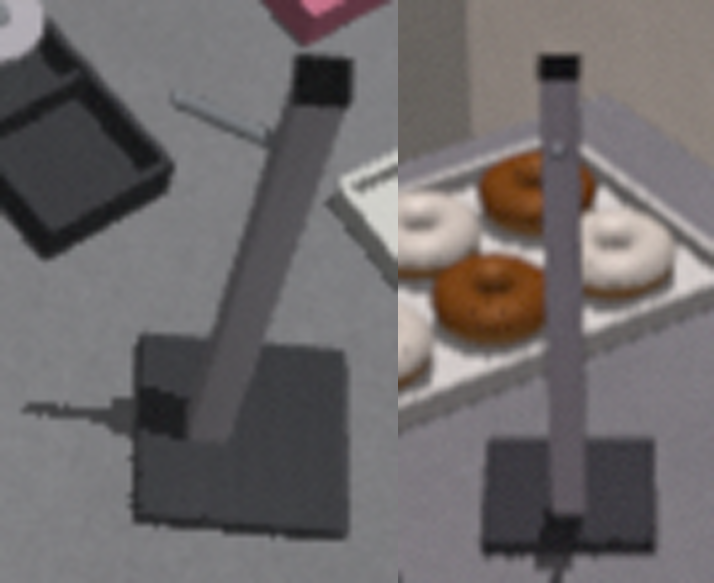

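View pics/c2.png

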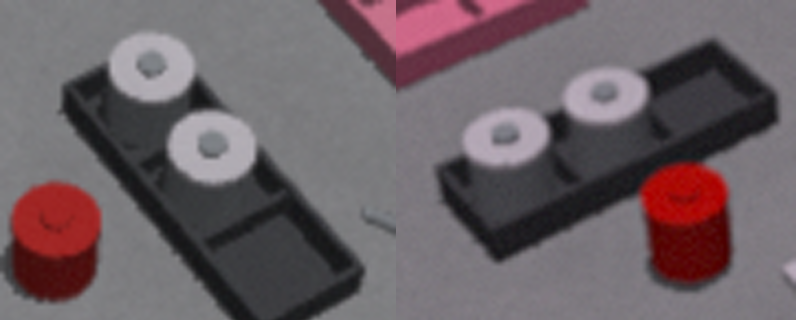

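```bash
python3 - <<'E'
from h import *
np.set_printoptions(precision=4,suppress=True)
print("tip",toplane("scene",[(407.5,192.9)],.303),"root",toplane("scene",[(425.2,202)],.276))
print("tip side", toplane("side",[(260+160/4.86,125+147/4.86)],.303))
c=[(135,335),(345,352),(348,530),(135,514)]
print("base sc",toplane("scene",[(375+x/5.3,175+y/5.3) for x,y in c],.012))
c=[(490,438),(655,438),(655,548),(484,546)]
print("base si",toplane("side",[(260+(x-398)/4.86,125+y/4.86) for x,y in c],.012))
c=[(295,55),(352,60),(350,105),(293,100)]
print("posttop sc",toplane("scene",[(375+x/5.3,175+y/5.3) for x,y in c],.327))
c=[(540,54),(580,54),(580,78),(540,78)]
print("posttop si",toplane("side",[(260+(x-398)/4.86,125+y/4.86) for x,y in c],.327))
print("caddy rim sc",toplane("scene",[(339.8,165),(407.2,206.2),(383.5,218.8)],.03))
print("caddy rim si",toplane("side",[(244.8,230),(259.8,244.3),(176,262)],.03))
# pots: triangulate by lid centers
for cam,pts in [("scene",[(325+150/4.4,145+63/4.4),(325+212/4.4,145+145/4.4)]),("side",[(165+110/4,220+130/4),(165+208/4,220+90/4)])]:
    print(cam,"pot buttons",toplane(cam,pts,.005+.060))
# pot in tray
print(toplane("scene",[(110+612/2.8,250+30/2.8)],.073), toplane("side",[(130+304/1.6,110+246/1.6)],.073))
# eye
print("eye sc",toplane("scene",[(110+504/2.8,250+203/2.8)],.021),"si",toplane("side",[(130+404/1.6,110+306/1.6)],.021))
E
```

```text
tip [[0.5882 0.3096 0.303 ]] root [[0.6153 0.3451 0.276 ]]
tip side [[0.5934 0.3154 0.303 ]]
base sc [[0.5595 0.3553 0.012 ]
 [0.6217 0.4475 0.012 ]
 [0.7083 0.3881 0.012 ]
 [0.6486 0.2974 0.012 ]]
base si [[0.6196 0.4464 0.012 ]
 [0.7079 0.3851 0.012 ]
 [0.6431 0.2923 0.012 ]
 [0.5573 0.3542 0.012 ]]
posttop sc [[0.6083 0.3537 0.327 ]
 [0.6218 0.3731 0.327 ]
 [0.6402 0.359  0.327 ]
 [0.6268 0.3398 0.327 ]]
posttop si [[0.6191 0.3723 0.327 ]
 [0.6376 0.3595 0.327 ]
 [0.6223 0.3366 0.327 ]
 [0.6042 0.3492 0.327 ]]
caddy rim sc [[0.261  0.3256 0.03  ]
 [0.4864 0.423  0.03  ]
 [0.49   0.3399 0.03  ]]
caddy rim si [[0.4833 0.4212 0.03  ]
 [0.4863 0.3377 0.03  ]
 [0.252  0.4056 0.03  ]]
scene pot buttons [[0.2938 0.3725 0.065 ]
 [0.373  0.3734 0.065 ]]
side pot buttons [[0.2949 0.3765 0.065 ]
 [0.3711 0.3764 0.065 ]]
[[0.5516 0.1267 0.073 ]] [[0.553  0.1306 0.073 ]]
eye sc [[ 0.637  -0.0329  0.021 ]] si [[ 0.636  -0.0355  0.021 ]]
```

arm_command --steps "38 -39 0 0.03; 76 -78 0 0.06; 115 -118 0 0.09; 153 -157 0 0.12; 192 -196 0 0.15; 230 -236 0 0.18; 268 -275 0 0.21; 307 -314 -20 0.24; 345 -353 -40 0.27; 384 -393 -60 0.29; 410 -432 -80 0.29; 410 -432 -80 0.29" --fingers 1 --newtons 40

```text
clock: 2.95
tcp_pos: [0.5405, 0.1254, 0.1493]
orientation: [-0.001, 0.687, 0.727, -0.001]
wrist_force: [-0.4, 0.3, -0.0]
finger_gap: 0.0851
```

```bash
python3 - <<'E'
from h import *
s=get_state();print(s["clock"],s["tcp_pos"],s["orientation"])
ci=camera_info("wrist"); im=read_camera("wrist"); save("d1.png",im)
print("cam at",-ci["R"].T@ci["t"])
for d in trace("wrist","pot"):
    b=d["box"];c=(b[0]+b[2]/2,b[1]+b[3]/2); print(d["score"],b,toplane("wrist",[c],.042,ci))
print(proj("wrist",[[.552,.128,.075],[.552,.128,.071],s["tcp_pos"]],ci))
E
```

```text
2.95 [0.54053159 0.12537313 0.14931653] [-0.00079973  0.68653618  0.72709438 -0.00109623]
cam at [0.45995169 0.1213391  0.29282113]
0.75 [488.4, 1.2, 120.9, 30.0] [[0.3971046  0.25304376 0.042     ]]
0.69 [265.7, 203.5, 98.5, 111.5] [[0.55321048 0.12757189 0.042     ]]
[[315.9546801  276.72617961]
 [315.91864004 274.14300439]
 [312.19742905 321.59537996]]
```

View pics/d1.png

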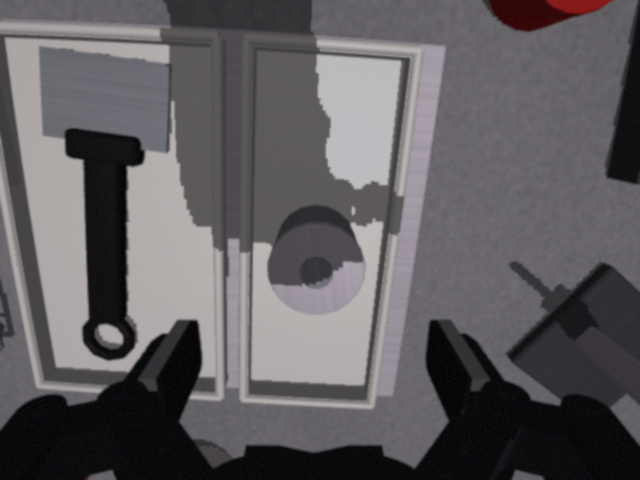

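The wrist view shows the silver pot at (316,265) between the open jaws. It is the grey one, standing in the narrow tray. The red look-alike is outside at (550,5).

arm_command --steps "9 3 -40 0; 9 3 -80 0; 9 3 -105 0; 9 3 -105 0; 9 3 -105 0"

```text
clock: 3.68
tcp_pos: [0.5492, 0.132, 0.0477]
orientation: [0.0, 0.685, 0.729, 0.001]
wrist_force: [0.7, -0.8, 0.5]
finger_gap: 0.0857
```

arm_command --steps "0 0 0 0; 0 0 0 0; 0 0 0 0; 0 0 0 0; 0 0 0 0; 0 0 0 0; 0 0 0 0; 0 0 0 0" --fingers -1 --newtons 40

```text
clock: 4.68
tcp_pos: [0.5505, 0.1322, 0.0498]
orientation: [0.001, 0.685, 0.729, 0.002]
wrist_force: [-1.0, -1.1, 7.2]
finger_gap: 0.0567
```

arm_command --steps "0 0 30 0; 0 0 70 0; 0 0 100 0; 0 0 100 0"

```text
clock: 5.18
tcp_pos: [0.5526, 0.1324, 0.153]
orientation: [0.003, 0.685, 0.729, 0.004]
wrist_force: [-0.4, -0.2, -1.4]
finger_gap: 0.0566
```

```bash
python3 - <<'E'
from h import *
save("d2.png",read_camera("wrist"))
s=get_state();print(s["tcp_pos"],s["finger_gap"],s["wrist_force"])
E
```

```text
[0.55139621 0.13223654 0.151009  ] 0.056636445121421616 [ 0.69984561 -0.75516734 -1.54805378]
```

View pics/d2.png

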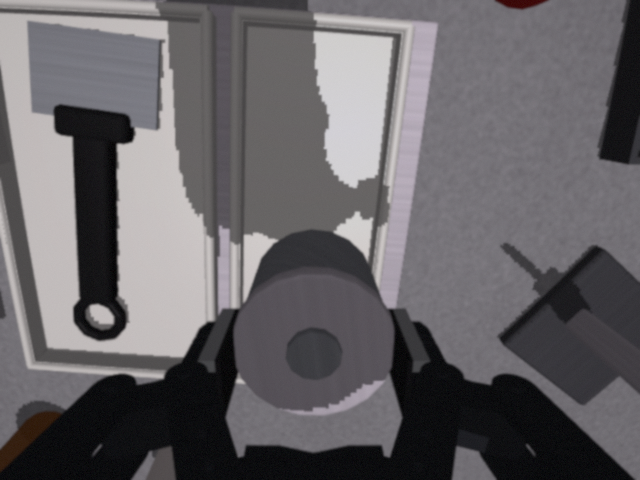

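arm_command --steps "-14 40 0 0; -32 90 0 0; -53 140 0 0; -75 190 0 0; -98 236 0 0; -105 246 -10 0; -105 246 -20 0; -105 246 -20 0"

```text
clock: 6.22
tcp_pos: [0.4459, 0.3764, 0.1289]
orientation: [0.002, 0.685, 0.728, 0.001]
wrist_force: [0.1, -1.0, -0.5]
finger_gap: 0.0566
```

```bash
python3 - <<'E'
from h import *
s=get_state();print(s["tcp_pos"],s["finger_gap"])
ci=camera_info("wrist"); im=read_camera("wrist"); save("d3.png",im)
for n in ["caddy_well","pot"]:
  for d in trace("wrist",n):
    P=toplane("wrist",mpts(d["mask"]),.03,ci); print(n,d["score"],d["box"],rect(P))
save("d3s.png",cv2.resize(read_camera("side")[180:320,130:320],None,fx=4,fy=4,interpolation=cv2.INTER_CUBIC))
E
```

```text
[0.44585643 0.37639171 0.12894267] 0.05660953901511449
caddy_well 0.96 [554.3, 0.0, 85.7, 250.7] ((370.5418701171875, 543.2433471679688), (156.2545928955078, 56.52096939086914), 17.46868133544922)
caddy_well 0.58 [245.7, 0.0, 156.7, 302.0] ((396.54193115234375, 379.19232177734375), (181.28187561035156, 85.5963363647461), 3.6608707904815674)
pot 0.95 [280.9, 0.0, 90.9, 39.4] ((315.126953125, 375.9073486328125), (17.918840408325195, 49.30626678466797), 3.5637004375457764)
pot 0.87 [231.3, 229.9, 162.2, 186.1] ((509.2835388183594, 380.69024658203125), (147.60548400878906, 113.05335998535156), 3.5320932865142822)
pot 0.77 [259.4, 62.8, 117.1, 116.8] ((371.58074951171875, 375.7781982421875), (67.38665008544922, 67.88436126708984), 48.74046325683594)
pot 0.6 [36.3, 44.5, 142.8, 120.8] ((371.665283203125, 250.56356811523438), (84.81932067871094, 67.61356353759766), 74.65359497070312)
```

View pics/d3.png

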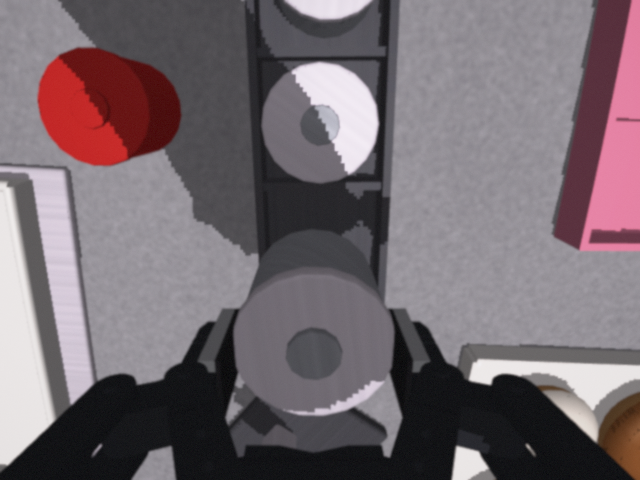

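View pics/d3s.png

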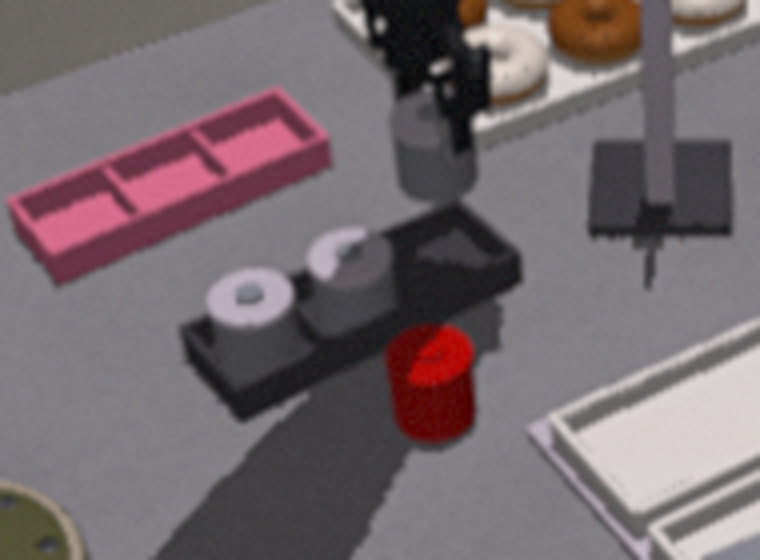

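```bash
python3 - <<'E'
from h import *
ci=camera_info("wrist");s=get_state()
print(toplane("wrist",[(262,181),(382,181),(258,58),(384,56),(246,0),(399,0),(262,240),(388,240)],.03,ci))
print("pot",toplane("wrist",[(314,355)],s["tcp_pos"][2]-.036+.062,ci))
E
```

```text
[[0.40909029 0.34372711 0.03      ]
 [0.40460349 0.41786918 0.03      ]
 [0.3391749  0.33995711 0.03      ]
 [0.33377212 0.41103394 0.03      ]
 [0.31015363 0.33278321 0.03      ]
 [0.3050058  0.41611441 0.03      ]
 [0.44755041 0.34446341 0.03      ]
 [0.44263913 0.42620736 0.03      ]]
pot [[0.44546147 0.37785411 0.15724011]]
```

arm_command --steps "0 4 -20 0; 0 4 -45 0; 0 4 -60 0; 0 4 -70 0; 0 4 -76 0; 0 4 -80 0; 0 4 -84 0; 0 4 -84 0"

```text
clock: 7.42
tcp_pos: [0.4473, 0.3813, 0.0472]
orientation: [0.002, 0.685, 0.728, 0.003]
wrist_force: [0.7, -0.7, -1.2]
finger_gap: 0.0566
```

```bash
python3 - <<'E'
from h import *
s=get_state();print(s["tcp_pos"],s["finger_gap"],s["wrist_force"])
save("d4.png",read_camera("wrist"))
E
```

```text
[0.44727509 0.38131841 0.04722725] 0.05656282874323243 [ 0.74702726 -0.66583138 -1.15446832]
```

View pics/d4.png

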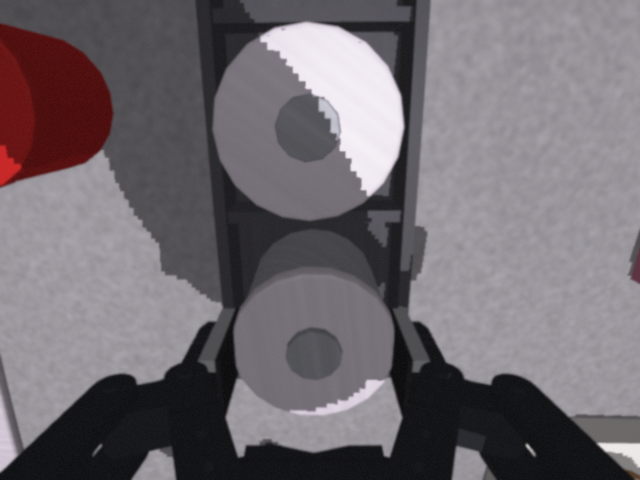

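arm_command --steps "0 0 -3 0; 0 0 -5 0; 0 0 -7 0; 0 0 -7 0"

```text
clock: 7.98
tcp_pos: [0.4476, 0.3814, 0.0419]
orientation: [0.002, 0.685, 0.728, 0.004]
wrist_force: [-2.6, -2.3, 8.4]
finger_gap: 0.0565
```

arm_command --steps "0 0 0 0; 0 0 0 0; 0 0 0 0; 0 0 0 0; 0 0 0 0" --fingers 1

```text
clock: 8.6
tcp_pos: [0.4475, 0.3814, 0.0417]
orientation: [0.002, 0.685, 0.728, 0.004]
wrist_force: [-0.3, -0.6, -1.1]
finger_gap: 0.0858
```

arm_command --steps "0 0 30 0; 0 0 80 0; 0 0 140 0; 0 0 180 0; 0 0 180 0"

```text
clock: 9.22
tcp_pos: [0.4495, 0.3827, 0.226]
orientation: [0.003, 0.685, 0.728, 0.008]
wrist_force: [1.0, -0.1, 0.8]
finger_gap: 0.0856
```

```bash
python3 - <<'E'
from h import *
s=get_state();print(s["tcp_pos"],s["finger_gap"],s["wrist_force"])
a=read_camera("side"); b=read_camera("scene")
print([ (cam,toplane(cam,[(0,0)],.06).shape) for cam in ["side"]])
save("d5.png",np.hstack([cv2.resize(a[200:320,150:270],None,fx=3.2,fy=3.2),cv2.resize(b[130:250,320:440],None,fx=3.2,fy=3.2)]))
E
```

```text
[0.44947879 0.38267848 0.22597983] 0.08555204574273598 [ 1.01058273 -0.1251545   0.77076796]
[('side', (1, 3))]
```

View pics/d5.png

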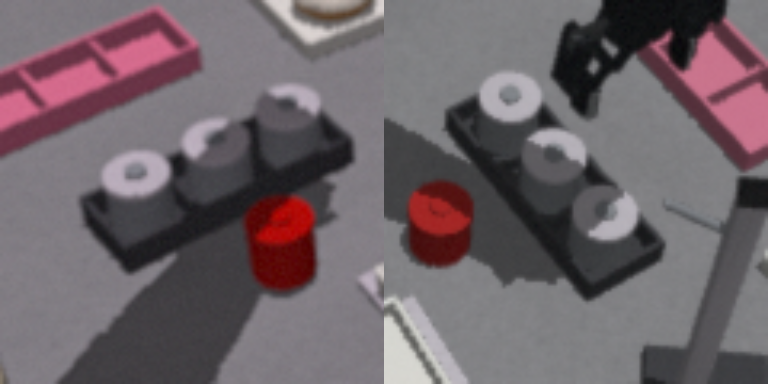

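The pot stands in the far well of the dark caddy in both views (side crop (290,110), scene crop (603,215)). Next I'll hover over the scraper.

arm_command --steps "20 -56 -10 -0.05; 40 -112 -20 -0.1; 60 -168 -30 -0.15; 80 -224 -40 -0.18; 100 -280 -50 -0.18; 118 -336 -60 -0.18; 128 -390 -70 -0.18; 130 -414 -76 -0.18; 130 -414 -76 -0.18; 130 -414 -76 -0.18"

```text
clock: 10.58
tcp_pos: [0.5766, -0.0319, 0.1445]
orientation: [0.002, 0.748, 0.664, 0.003]
wrist_force: [-0.3, 0.2, -0.5]
finger_gap: 0.0853
```

```bash
python3 - <<'E'
from h import *
s=get_state();print(s["tcp_pos"],s["joint_pos"],s["orientation"])
ci=camera_info("wrist"); im=read_camera("wrist"); save("e1.png",im)
for d in trace("wrist","scraper"):
    m=d["mask"];P=toplane("wrist",mpts(m),.021,ci); print(d["score"],d["box"],rect(P))
    # handle-only axis
    g=cv2.cvtColor(im,cv2.COLOR_RGB2GRAY)
E
```

```text
[ 0.57662789 -0.0319083   0.144544  ] [-0.19578864  0.35101138 -0.11633982  1.09686922  0.00292674 -0.0763868 ] [0.00173404 0.74802884 0.66365647 0.00315358]
0.69 [242.0, 0.0, 142.4, 333.3] ((544.387939453125, -24.393333435058594), (84.93880462646484, 226.19068908691406), 84.35649871826172)
0.49 [367.8, 411.7, 73.1, 52.0] ((768.6876220703125, 25.678131103515625), (52.230857849121094, 53.73835372924805), 57.52540588378906)
```

View pics/e1.png

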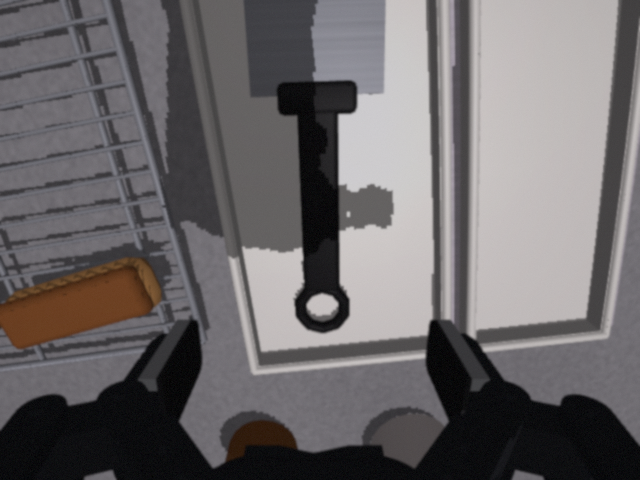

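```bash
python3 - <<'E'
from h import *
ci=camera_info("wrist");s=get_state()
P=toplane("wrist",[(322,305.5),(317.5,98),(319,130),(322,270)],.022,ci);print(P)
d=P[3]-P[2];print(np.degrees(np.arctan2(d[1],d[0])), np.degrees(np.arctan2(*(P[0]-P[1])[[1,0]])),np.linalg.norm(P[0]-P[1]))
print(np.degrees(2*np.arctan2(s["orientation"][2],s["orientation"][1])))
E
```

```text
[[ 0.63504127 -0.03095256  0.022     ]
 [ 0.48896296 -0.01752017  0.022     ]
 [ 0.50860054 -0.01880769  0.022     ]
 [ 0.60636313 -0.02776159  0.022     ]]
-5.233012177920757 -5.253767219237734 0.14669459005146968
83.23844664481362
```

arm_command --steps "17 5 -40 0.03; 17 5 -80 0.03; 17 5 -110 0.03; 17 5 -125 0.03; 17 5 -130 0.03; 17 5 -130 0.03"

```text
clock: 11.42
tcp_pos: [0.5948, -0.0262, 0.0162]
orientation: [0.003, 0.737, 0.675, 0.004]
wrist_force: [0.3, 0.5, -0.1]
finger_gap: 0.0854
```

arm_command --steps "0 0 0 0; 0 0 0 0; 0 0 0 0; 0 0 0 0; 0 0 0 0; 0 0 0 0; 0 0 0 0; 0 0 0 0" --fingers -1 --newtons 20

```text
clock: 12.42
tcp_pos: [0.5953, -0.0264, 0.0168]
orientation: [0.003, 0.737, 0.675, 0.004]
wrist_force: [-0.4, -0.3, 5.4]
finger_gap: 0.0254
```

arm_command --steps "0 0 10 0; 0 0 25 0; 0 0 45 0; 0 0 70 0; 0 0 100 0; 0 0 120 0; 0 0 120 0"

```text
clock: 13.3
tcp_pos: [0.5967, -0.0265, 0.1393]
orientation: [0.005, 0.737, 0.675, 0.006]
wrist_force: [0.7, 0.2, -2.0]
finger_gap: 0.0256
```

```bash
python3 - <<'E'
from h import *
s=get_state();print(s["tcp_pos"],s["finger_gap"],s["wrist_force"],s["ft_torque"])
save("e2.png",read_camera("wrist"))
save("e3.png",cv2.resize(read_camera("side")[180:390,230:460],None,fx=2.8,fy=2.8,interpolation=cv2.INTER_CUBIC))
E
```

```text
[ 0.5967231  -0.02653727  0.13930268] 0.025594142823777095 [ 0.7190863   0.15425859 -2.02518991] [-0.0163791  -0.15764628 -0.011471  ]
```

View pics/e2.png

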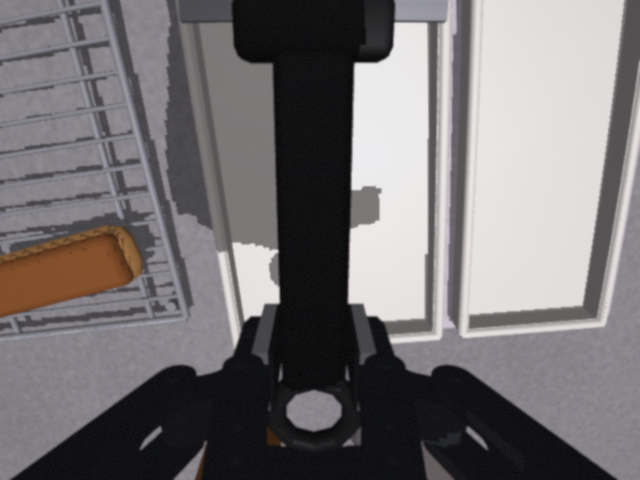

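View pics/e3.png

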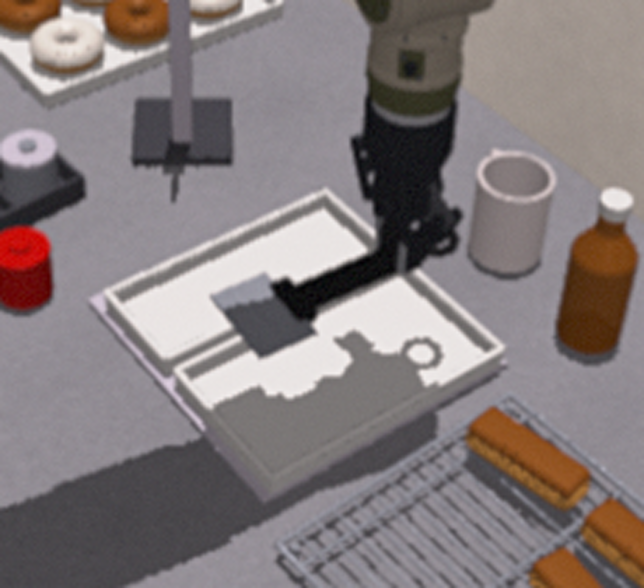

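```bash
cat >> h.py <<'E'
def scr_fit(obs,h=.005,ci=None,s=None,d0=.042):
    # obs: dict of (xs,zs)->pixel ; scraper in the jaw plane pivoting by phi about point d0 behind eye
    from scipy.optimize import least_squares
    ci=ci or camera_info("wrist"); s=s or get_state()
    q=s["orientation"]; a=2*np.arctan2(q[2],q[1])-np.pi/2
    f=np.array([np.cos(a),np.sin(a),0]); up=np.array([0,0,1.])
    l=np.array([-np.sin(a),np.cos(a),0])
    T=s["tcp_pos"]
    def pts(p):
        phi,off,lat,hh=p; u=f*np.cos(phi)+up*np.sin(phi); n=-f*np.sin(phi)+up*np.cos(phi)
        return [T+up*hh+l*lat+u*(x-.096+d0+off)+n*z for x,z in obs]
    o=np.array(list(obs.values()),float)
    def res(p): return np.r_[(proj("wrist",pts(p),ci)-o).ravel(), (p[1])/.001*.5,(p[3]-h)/.001*.5]
    r=least_squares(res,[0,0,0,h],x_scale=[.1,.01,.01,.01])
    phi,off,lat,hh=r.x;E=pts(r.x)
    u=f*np.cos(phi)+up*np.sin(phi)
    eye=T+up*hh+l*lat+u*(d0+off)
    return np.degrees(phi),r.x,eye,r.fun
E
python3 - <<'E'
from h import *
print(scr_fit({(.096,.0045):(314,408),(-.042,.008):(314,61)}))
print(scr_fit({(.096,.0045):(314,408),(-.042,.008):(314,61),(-.064,0.0015):(314,22)}))
E
```

```text
(np.float64(-8.501368175572152), array([-0.14837687, -0.00103009,  0.00065652,  0.00483881]), array([ 0.63546923, -0.02914434,  0.13538724]), array([-0.20074335,  0.03745941,  0.12288473,  0.0491992 , -0.51504716,
       -0.08059417]))
(np.float64(22.525228074021854), array([ 0.39313939, -0.00947088,  0.00076942,  0.00130813]), array([ 0.62504696, -0.02811641,  0.15037485]), array([ 0.18573491,  0.46641525, -0.05811249,  1.33532963, -0.14036952,
       -0.90000207, -4.73543871, -1.84593562]))
```

```bash
cat >> h.py <<'E'
def toside(cam,pix,s=None,lat=0.):
    "intersect pixel rays with the vertical plane of the held scraper; returns (along, up) rel. TCP"
    c=camera_info(cam); s=s or get_state(); q=s["orientation"]; a=2*np.arctan2(q[2],q[1])-np.pi/2
    f=np.array([np.cos(a),np.sin(a),0]); l=np.array([-np.sin(a),np.cos(a),0]); T=s["tcp_pos"]
    A=toplane(cam,pix,0.,c);o=-c["R"].T@c["t"]; d=A-o
    k=((T+l*lat-o)@l)/(d@l); X=o+d*k[:,None]
    return np.c_[(X-T)@f,X[:,2]-T[2]]
E
python3 - <<'E'
from h import *
f=lambda x,y:(230+x/2.8,180+y/2.8)
print(toside("side",[f(293,300),f(390,262),f(335,283)]))
a=read_camera("scene");save("e4.png",cv2.resize(a[200:350,220:350],None,fx=4,fy=4,interpolation=cv2.INTER_CUBIC))
E
```

```text
[[-0.10624692  0.00391867]
 [-0.00654194  0.00136332]
 [-0.06391942  0.00353089]]
```

View pics/e4.png

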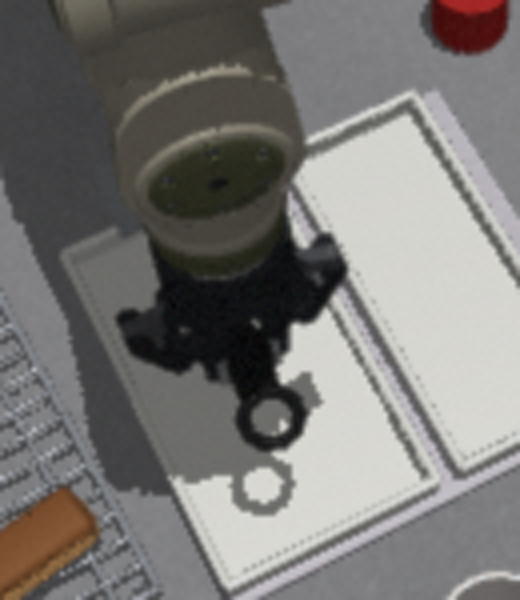

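The scraper is held level and doesn't droop under its own weight. A level eye can't pass over a hook sloped at 30°. I'll rest the eye's outer rim on the post top, coming from the side away from the hook, and press down so the handle pivots blade-down in the grip.

arm_command --steps "0 0 50 -0.05; 0 0 100 -0.1; 0 0 150 -0.15; -10 30 200 -0.2; -20 80 221 -0.25; -28 130 226 -0.3; -36 180 226 -0.35; -44 230 226 -0.4; -52 280 226 -0.45; -58 330 226 -0.5; -62 380 226 -0.513; -66 425 226 -0.513; -66 444 226 -0.513; -66 444 226 -0.513"

```text
clock: 15.2
tcp_pos: [0.528, 0.4192, 0.3593]
orientation: [0.004, 0.884, 0.467, 0.001]
wrist_force: [0.7, -0.7, -1.7]
finger_gap: 0.0254
```

```bash
python3 - <<'E'
from h import *
s=get_state();print(s["tcp_pos"],s["finger_gap"],s["wrist_force"],s["joint_pos"]);q=s["orientation"];print(np.degrees(2*np.arctan2(q[2],q[1]))-90)
save("f1.png",read_camera("wrist"))
a=read_camera("side");b=read_camera("scene")
save("f2.png",np.hstack([cv2.resize(a[80:260,200:330],None,fx=3,fy=3),cv2.resize(b[130:310,360:490],None,fx=3,fy=3)]))
E
```

```text
[0.52802939 0.41921419 0.35933054] 0.02535792891989164 [ 0.7165001  -0.69687449 -1.67390471] [ 0.55561526  0.5612635   0.74088894  1.74867488 -0.0078724   1.1536991 ]
-34.268073831160784
```

View pics/f1.png

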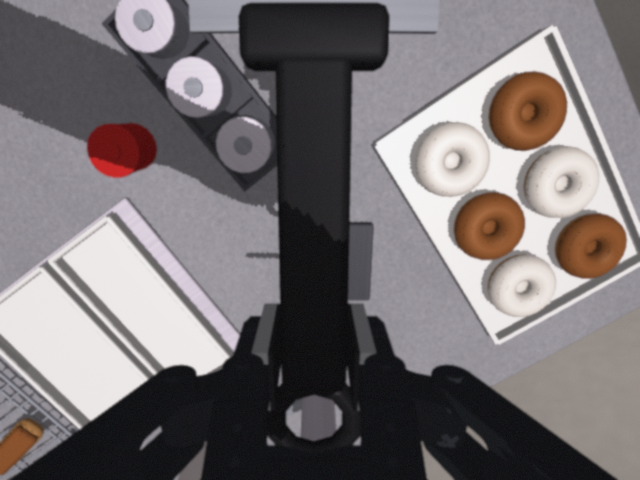

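View pics/f2.png

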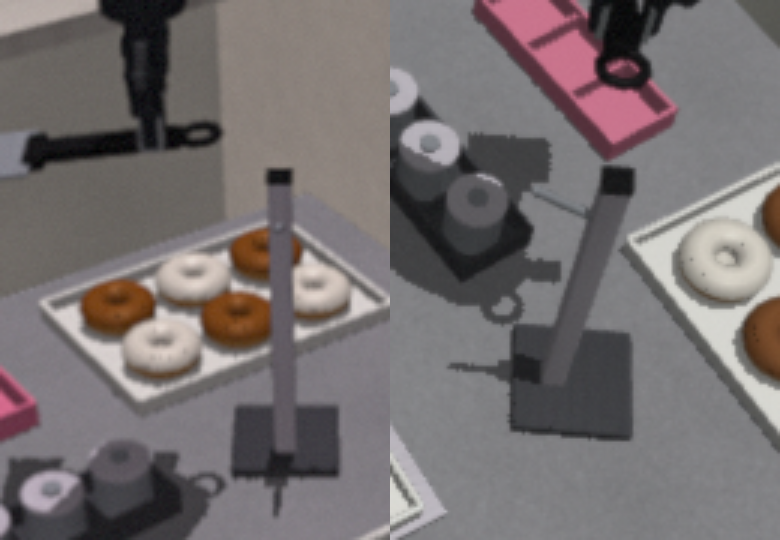

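arm_command --steps "15 -10 -5 0; 30 -20 -15 0; 37 -26 -26 0; 37 -26 -26 0; 37 -26 -26 0"

```text
clock: 15.98
tcp_pos: [0.5655, 0.3908, 0.3352]
orientation: [0.004, 0.885, 0.466, 0.002]
wrist_force: [0.3, 0.1, -0.9]
finger_gap: 0.0253
```

```bash
python3 - <<'E'
from h import *
s=get_state();print(s["tcp_pos"],s["finger_gap"],s["wrist_force"])
a=read_camera("side");b=read_camera("scene")
save("f3.png",np.hstack([cv2.resize(a[100:200,230:320],None,fx=4.4,fy=4.4,interpolation=cv2.INTER_CUBIC),cv2.resize(b[150:250,385:475],None,fx=4.4,fy=4.4,interpolation=cv2.INTER_CUBIC)]))
E
```

```text
[0.56550817 0.39079423 0.33521053] 0.02533152699765916 [ 0.31147708  0.08577608 -0.86970386]
```

View pics/f3.png

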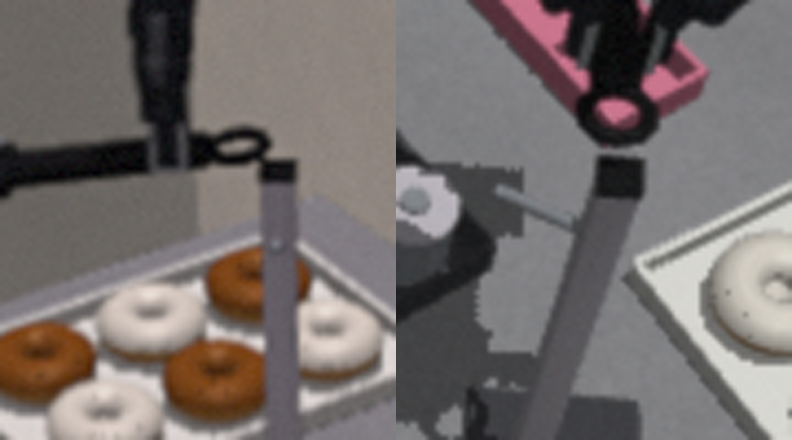

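```bash
python3 - <<'E'
from h import *
s=get_state();T=s["tcp_pos"];q=s["orientation"];a=2*np.arctan2(q[2],q[1])-np.pi/2
u=np.array([np.cos(a),np.sin(a),0]);E=T+.041*u+[0,0,.005];print(E,proj("scene",[E]),proj("side",[E]))
print("obs eye scene",toplane("scene",[(435.2,176.1)],E[2]),"side",toplane("side",[(230+241/4.4,100+145/4.4)],E[2]))
print("post top", toplane("scene",[(435.9,190.5)],.327),toplane("side",[(230+279/4.4,100+170/4.4)],.327))
print("tilt side", toside("side",[(230+241/4.4,100+145/4.4),(230+8/4.4,100+168/4.4)]))
print("tilt scene", toside("scene",[(435.2,176.1)]))
E
```

```text
[0.59921573 0.36814601 0.34076341] [[434.88433423 176.25352288]] [[283.72056402 134.22623619]]
obs eye scene [[0.59920307 0.36900127 0.34076341]] side [[0.60539324 0.37257579 0.34076341]]
post top [[0.62529607 0.3558445  0.327     ]] [[0.62072968 0.35394704 0.327     ]]
tilt side [[ 0.04393091  0.0088363 ]
 [-0.09966992 -0.00610612]]
tilt scene [[0.04319418 0.00847014]]
```

arm_command --steps "1 -1 -5 0; 1 -1 -10 0; 1 -1 -14 0; 1 -1 -18 0; 2 -1 -22 0; 2 -2 -26 0; 2 -2 -26 0"

```text
clock: 16.95
tcp_pos: [0.5674, 0.3892, 0.3094]
orientation: [0.004, 0.885, 0.466, 0.002]
wrist_force: [0.5, 0.4, -1.5]
finger_gap: 0.0255
```

```bash
python3 - <<'E'
from h import *
s=get_state();print(s["tcp_pos"],s["finger_gap"],s["wrist_force"])
a=read_camera("side");b=read_camera("scene")
save("f4.png",np.hstack([cv2.resize(a[100:200,210:310],None,fx=4,fy=4,interpolation=cv2.INTER_CUBIC),cv2.resize(b[150:250,385:475],None,fx=4,fy=4,interpolation=cv2.INTER_CUBIC)]))
E
```

```text
[0.5674049  0.3891887  0.30943773] 0.02545451610737721 [ 0.46437503  0.40457667 -1.48432595]
```

View pics/f4.png

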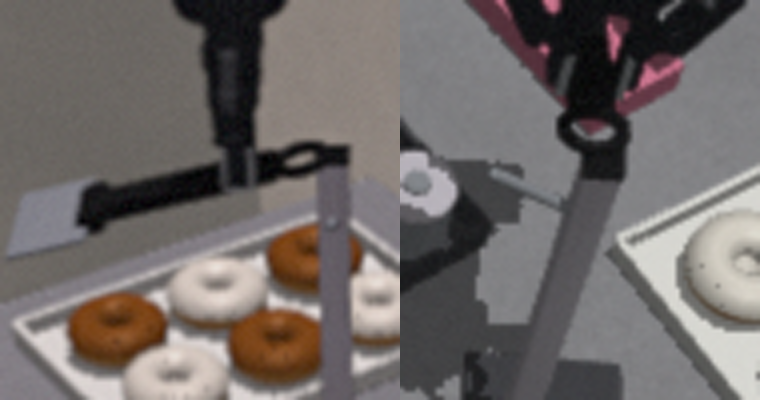

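arm_command --steps "1 -1 -4 0; 2 -1 -8 0; 3 -2 -12 0; 4 -3 -16 0; 5 -4 -19 0; 5 -4 -19 0"

```text
clock: 17.8
tcp_pos: [0.5724, 0.385, 0.2902]
orientation: [0.004, 0.885, 0.466, 0.002]
wrist_force: [-1.5, 0.3, -1.8]
finger_gap: 0.0252
```

```bash
python3 - <<'E'
from h import *
s=get_state();print(s["tcp_pos"],s["finger_gap"],s["wrist_force"])
a=read_camera("side");b=read_camera("scene")
save("f5.png",np.hstack([cv2.resize(a[100:200,210:310],None,fx=4,fy=4,interpolation=cv2.INTER_CUBIC),cv2.resize(b[150:250,385:475],None,fx=4,fy=4,interpolation=cv2.INTER_CUBIC)]))
E
```

```text
[0.57241602 0.38497784 0.29024008] 0.02521327488283273 [-1.48737595  0.27612645 -1.81732555]
```

View pics/f5.png

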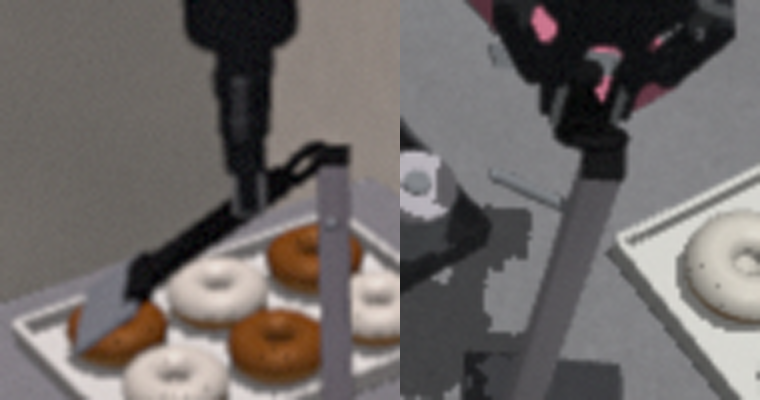

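arm_command --steps "-4 3 10 0; -12 8 25 0; -30 20 50 0; -60 40 80 0; -60 40 80 0; -60 40 80 0" --fingers -1 --newtons 40

```text
clock: 18.65
tcp_pos: [0.5125, 0.4253, 0.3712]
orientation: [0.004, 0.885, 0.466, 0.003]
wrist_force: [0.7, -0.5, -1.1]
finger_gap: 0.0252
```

```bash
python3 - <<'E'
from h import *
s=get_state();print(s["tcp_pos"],s["finger_gap"],s["wrist_force"],s["joint_pos"])
a=read_camera("side")
save("f6.png",cv2.resize(a[60:210,150:300],None,fx=4,fy=4,interpolation=cv2.INTER_CUBIC))
save("f6w.png",read_camera("wrist"))
E
```

```text
[0.51246518 0.42525119 0.37120649] 0.025158209685281523 [ 0.71617543 -0.4571367  -1.08025079] [ 0.57634373  0.54448969  0.74274955  1.76377425 -0.00905268  1.17667541]
```

View pics/f6.png

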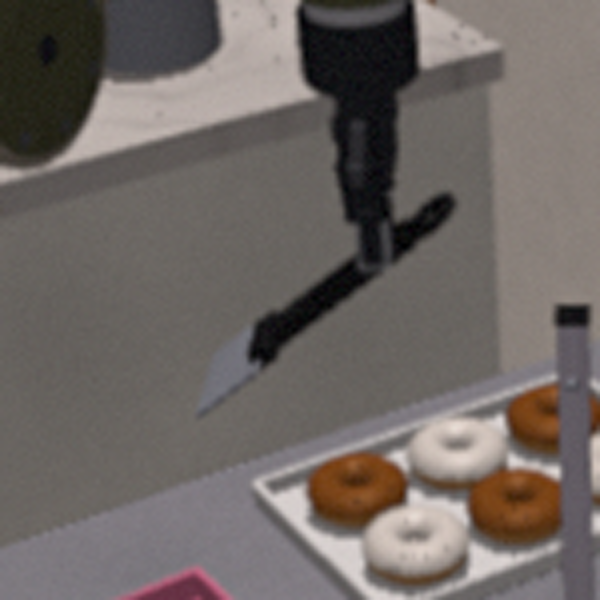

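View pics/f6w.png

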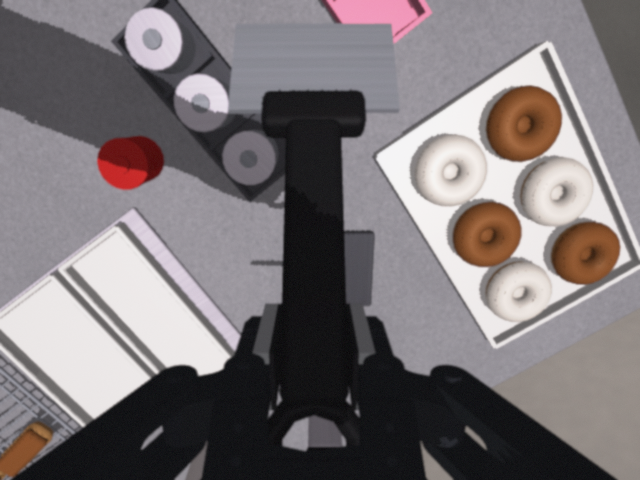

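```bash
python3 - <<'E'
from h import *
P=toside("side",[(150+437/4,60+212/4),(150+268/4,60+338/4),(150+380/4,60+262/4)]);print(P)
d=P[0]-P[1];print(np.degrees(np.arctan2(d[1],d[0])),np.hypot(*d))
E
```

```text
[[ 0.04102127  0.03534375]
 [-0.07929    -0.05783134]
 [ 0.00116584 -0.00091085]]
37.75599974071418 0.15217226687418123
```

arm_command --steps "0 -15 5 0.16; 0 -30 5 0.32; 0 -50 5 0.48; 5 -70 5 0.64; 10 -90 5 0.8; 15 -110 5 0.96; 20 -130 5 1.12; 25 -150 5 1.28; 28 -170 5 1.44; 30 -188 0 1.57; 30 -188 -35 1.57; 30 -188 -71 1.57; 30 -188 -71 1.57; 30 -188 -71 1.57"

```text
clock: 20.5
tcp_pos: [0.5432, 0.2362, 0.2996]
orientation: [0.002, 0.297, 0.955, 0.004]
wrist_force: [-0.3, -0.4, -1.2]
finger_gap: 0.0246
```

```bash
python3 - <<'E'
from h import *
s=get_state();print(s["tcp_pos"],s["finger_gap"],s["wrist_force"],s["joint_pos"]);q=s["orientation"];print(np.degrees(2*np.arctan2(q[2],q[1]))-90)
a=read_camera("side");b=read_camera("scene")
save("g1.png",np.hstack([cv2.resize(a[120:220,240:340],None,fx=4,fy=4,interpolation=cv2.INTER_CUBIC),cv2.resize(b[160:260,345:445],None,fx=4,fy=4,interpolation=cv2.INTER_CUBIC)]))
save("g1w.png",read_camera("wrist"))
E
```

```text
[0.54322133 0.23617217 0.29959032] 0.024558960633137054 [-0.27768562 -0.41370302 -1.22558992] [ 0.27201879  0.33443061  0.24134995  1.46950366  0.00512127 -0.69554844]
55.438723671237966
```

View pics/g1.png

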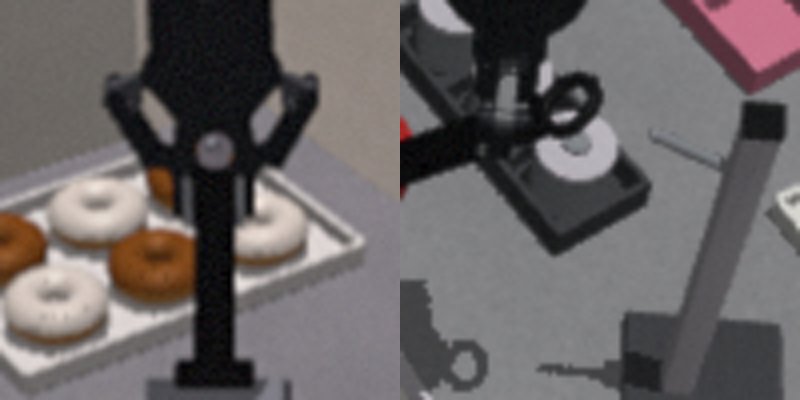

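View pics/g1w.png

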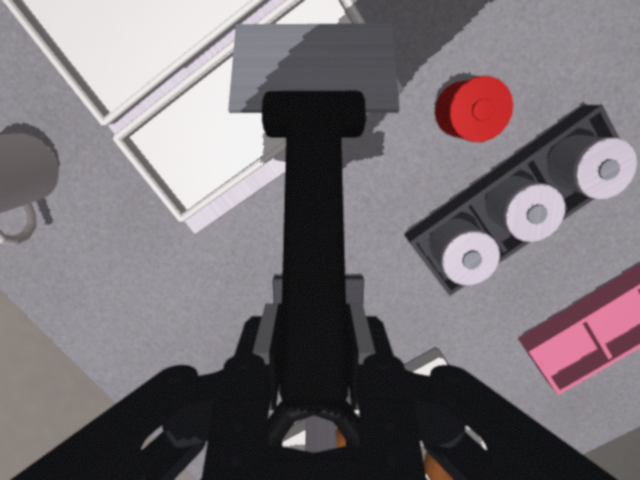

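```bash
python3 - <<'E'
from h import *
T=get_state()["tcp_pos"]; u=np.array([.565,.825,0])
for da,dz in [(.033,.030),(.036,.031),(.041,.035)]:
    print(da,dz,proj("scene",[T+da*u+[0,0,dz]]))
print("toside scene eye",toside("scene",[(388.25,186.25),(408,193.25),(425.5,201)]))
R=np.array([.6154,.3448,.276]); tip=R-[.046*.565,.046*.825,-.027]
print(proj("scene",[R,tip]),proj("side",[R,tip]))
l=np.array([-.825,.565,0]); print("lat of root, tip rel T", (R-T)@l,(tip-T)@l,(R-T)@u)
E
```

```text
0.033 0.03 [[385.58175836 185.52454323]]
0.036 0.031 [[386.98581546 185.36842688]]
0.041 0.035 [[389.45126866 184.48595124]]
toside scene eye [[ 0.0391044   0.02820974]
 [ 0.08570787  0.00788125]
 [ 0.12915054 -0.01673148]]
[[425.11751579 202.10333888]
 [406.75564086 193.76576214]] [[293.95136153 156.92707634]
 [293.44674852 157.04180276]]
lat of root, tip rel T 0.0020042534927474124 0.0020042534927473842 0.12964710545476202
```

```bash
python3 - <<'E'
from h import *
T=get_state()["tcp_pos"]; u=np.array([.565,.825,0]);l=np.array([-.825,.565,0])
print("tcp side",proj("side",[T,T+l*.01,T-u*.05-[0,0,.03]]))
for lat in (0,.002,.004,-.002): print(lat,toside("scene",[(388.25,186.25)],lat=0), toside("scene",[(408,193.25),(425.5,201)],lat=lat))
c=camera_info("side"); print(-c["R"].T@c["t"])
E
```

```text
tcp side [[293.62010159 174.91238548]
 [289.65784117 174.92482359]
 [293.46751248 196.00392846]]
0 [[0.0391044  0.02820974]] [[ 0.08570787  0.00788125]
 [ 0.12915054 -0.01673148]]
0.002 [[0.0391044  0.02820974]] [[ 0.08607673  0.00508233]
 [ 0.12965451 -0.01960695]]
0.004 [[0.0391044  0.02820974]] [[ 0.08644558  0.00228342]
 [ 0.13015848 -0.02248241]]
-0.002 [[0.0391044  0.02820974]] [[ 0.08533901  0.01068017]
 [ 0.12864657 -0.01385602]]
[-0.07883299 -0.73508979  1.03894801]
```

arm_command --steps "4 8 0 0; 9 16 -5 0; 14 26 -12 0; 14 26 -15 0; 14 26 -15 0; 14 26 -15 0"

```text
clock: 21.4
tcp_pos: [0.5577, 0.2625, 0.2857]
orientation: [0.003, 0.297, 0.955, 0.005]
wrist_force: [0.4, -0.9, -1.0]
finger_gap: 0.0247
```

```bash
python3 - <<'E'
from h import *
s=get_state();print(s["tcp_pos"],s["finger_gap"],s["wrist_force"])
b=read_camera("scene")
save("g2.png",cv2.resize(b[160:240,370:450],None,fx=7,fy=7,interpolation=cv2.INTER_CUBIC))
E
```

```text
[0.55767113 0.26253111 0.2856723 ] 0.02470045184109603 [ 0.36920605 -0.85713472 -0.9777907 ]
```

View pics/g2.png

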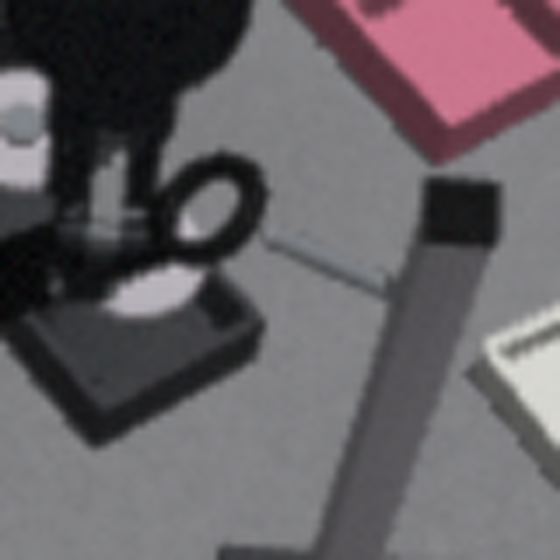

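The hook line (262,235)→(385,292) extends straight through the ring centre (207,207), so I'm sliding the eye down along the hook.

arm_command --steps "3 4 -3 0; 6 9 -6 0; 9 13 -9 0; 12 18 -12 0; 15 22 -15 0; 15 22 -15 0"

```text
clock: 22.2
tcp_pos: [0.5728, 0.2848, 0.2702]
orientation: [0.003, 0.297, 0.955, 0.005]
wrist_force: [-0.5, -0.5, -1.4]
finger_gap: 0.0248
```

```bash
python3 - <<'E'
from h import *
s=get_state();print(s["tcp_pos"],s["finger_gap"],s["wrist_force"])
b=read_camera("scene")
save("g3.png",cv2.resize(b[160:240,370:450],None,fx=7,fy=7,interpolation=cv2.INTER_CUBIC))
E
```

```text
[0.57276341 0.28480494 0.27017293] 0.024801289605960557 [-0.49898881 -0.46364935 -1.39215764]
```

View pics/g3.png

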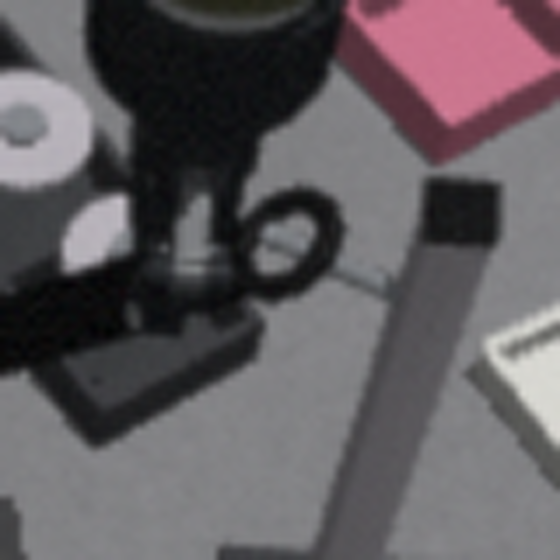

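arm_command --steps "3 4 -3 0; 6 8 -5 0; 8 12 -8 0; 9 14 -10 0; 9 14 -10 0"

```text
clock: 22.88
tcp_pos: [0.5816, 0.2987, 0.2601]
orientation: [0.003, 0.297, 0.955, 0.005]
wrist_force: [-0.8, -0.3, -1.7]
finger_gap: 0.0248
```

```bash
python3 - <<'E'
from h import *
s=get_state();print(s["tcp_pos"],s["finger_gap"],s["wrist_force"])
b=read_camera("scene")
save("g4.png",cv2.resize(b[160:240,370:450],None,fx=7,fy=7,interpolation=cv2.INTER_CUBIC))
E
```

```text
[0.58156955 0.29873636 0.26005406] 0.02475057303574017 [-0.82182289 -0.27387264 -1.71731703]
```

View pics/g4.png

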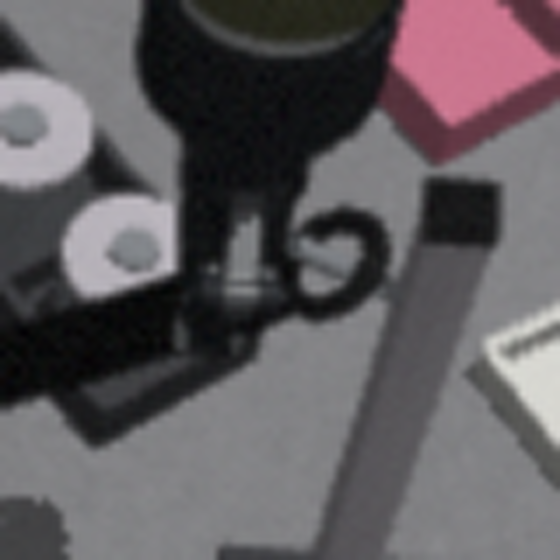

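arm_command --steps "0 0 -2 0; 0 0 -4 0; 0 0 -6 0; 0 0 -6 0"

```text
clock: 23.42
tcp_pos: [0.5815, 0.2986, 0.2541]
orientation: [0.003, 0.297, 0.955, 0.005]
wrist_force: [-0.4, -0.4, -1.8]
finger_gap: 0.0245
```

arm_command --steps "0 0 0 0; 0 0 0 0; 0 0 0 0; 0 0 0 0; 0 0 0 0; 0 0 0 0; 0 0 0 0; 0 0 0 0" --fingers 0.2

```text
clock: 24.42
tcp_pos: [0.5815, 0.2986, 0.2541]
orientation: [0.003, 0.297, 0.955, 0.005]
wrist_force: [0.3, 0.5, -0.0]
finger_gap: 0.0509
```

```bash
python3 - <<'E'
from h import *
s=get_state();print(s["tcp_pos"],s["finger_gap"],s["wrist_force"])
b=read_camera("scene");a=read_camera("side")
save("g5.png",np.hstack([cv2.resize(a[120:240,240:340],None,fx=4,fy=4,interpolation=cv2.INTER_CUBIC),cv2.resize(b[160:280,350:450],None,fx=4,fy=4,interpolation=cv2.INTER_CUBIC)]))
E
```

```text
[0.58147512 0.29857323 0.25407216] 0.050892953380591195 [ 0.27229998  0.53983777 -0.01853356]
```

View pics/g5.png

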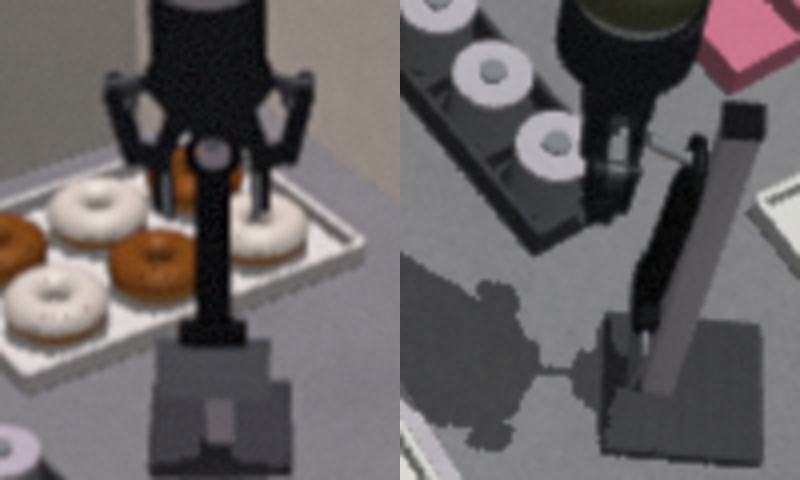

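The scraper hangs on the hook against the post (scene crop: eye at (698,150), handle running down to (650,310)). I'll back straight out.

arm_command --steps "-6 -8 0 0; -12 -17 0 0; -20 -30 0 0; -34 -50 0 0; -48 -70 0 0; -62 -90 0 0; -68 -100 40 0; -68 -100 40 0"

```text
clock: 25.52
tcp_pos: [0.5139, 0.1977, 0.2975]
orientation: [0.005, 0.297, 0.955, 0.006]
wrist_force: [1.1, -0.7, -0.4]
finger_gap: 0.0512
```

```bash
python3 - <<'E'
from h import *
s=get_state();print(s["tcp_pos"],s["finger_gap"],s["wrist_force"],s["joint_pos"])
b=read_camera("scene");a=read_camera("side")
save("g6.png",np.hstack([cv2.resize(a[120:240,240:340],None,fx=4,fy=4,interpolation=cv2.INTER_CUBIC),cv2.resize(b[160:280,350:450],None,fx=4,fy=4,interpolation=cv2.INTER_CUBIC)]))
for cam in ("scene","side"):
  if cam=="scene":read_camera(cam)
  for n in ("long1","short1"):
    for d in trace(cam,n):
        r=rect(toplane(cam,mpts(d["mask"]),.045)); print(cam,n,round(d["score"],2),np.round(r[0]),np.round(r[1]),round(r[2],1))
E
```

```text
[0.51386203 0.19767399 0.29748377] 0.051237773125083985 [ 1.0988688  -0.71697475 -0.38585291] [ 0.21853859  0.24268942  0.11166959  1.42470687  0.00521468 -0.7484007 ]
scene long1 0.78 [ 606. -204.] [ 47. 112.] 6.7
scene long1 0.77 [ 615. -333.] [ 45. 113.] 5.1
scene long1 0.63 [ 539. -344.] [115.  46.] 84.0
scene long1 0.35 [570. 411.] [108. 298.] 54.1
scene short1 0.69 [ 448. -346.] [47. 71.] 5.2
scene short1 0.66 [570. 411.] [107. 299.] 54.1
side long1 0.86 [ 530. -347.] [121.  51.] 85.5
side long1 0.75 [ 599. -205.] [ 53. 115.] 11.1
side long1 0.61 [ 606. -336.] [ 57. 115.] 4.7
side long1 0.57 [ 511. -285.] [273. 278.] 2.1
side short1 0.86 [ 440. -350.] [48. 74.] 2.9
```

View pics/g6.png

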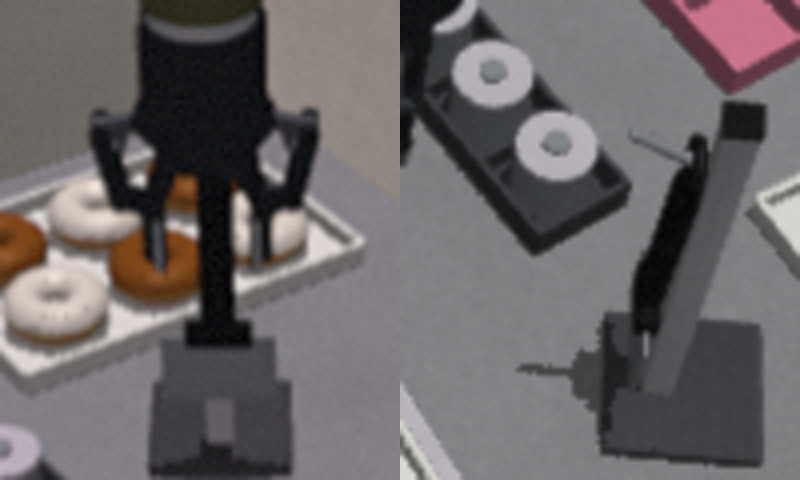

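The milestone state holds: the scraper hangs free and the pot is in the well. On the screen there are three long bars, at about (606,-204), (612,-334) and (535,-345) mm, and one short bar at (444,-348). I'm starting with the nearest long bar.

arm_command --steps "10 -45 -20 0.08; 20 -90 -40 0.16; 30 -135 -60 0.24; 40 -180 -80 0.32; 50 -225 -100 0.4; 60 -270 -120 0.48; 70 -315 -140 0.56; 80 -360 -147 0.64; 86 -402 -147 0.75; 86 -402 -147 0.75; 86 -402 -147 0.75" --fingers 0.5

```text
clock: 27.25
tcp_pos: [0.5987, -0.2028, 0.1453]
orientation: [-0.0, -0.073, 0.997, 0.005]
wrist_force: [-0.6, -0.3, 0.7]
finger_gap: 0.0643
```

```bash
cat >> h.py <<'E'
def wbars(tag):
    s=get_state();ci=camera_info("wrist");im=read_camera("wrist");save(tag,im)
    q=s["orientation"];print("clk",s["clock"],"tcp",np.round(s["tcp_pos"],4),"jaw",round(np.degrees(2*np.arctan2(q[2],q[1])),1),"gap",s["finger_gap"],"j6",s["joint_pos"][5])
    for n in ("long1","short1"):
        for d in trace("wrist",n):
            P=toplane("wrist",mpts(d["mask"]),.046,ci);r=rect(P)
            print(n,round(d["score"],2),[int(v) for v in d["box"]],np.round(r[0],1),np.round(r[1],1),round(r[2],1))
E
python3 - <<'E'
from h import *
wbars("h1.png")
E
```

```text
clk 27.25 tcp [ 0.5987 -0.2028  0.1453] jaw 188.4 gap 0.06431523824191356 j6 -2.175546927953941
long1 0.7 [402, 0, 107, 129] [ 539.7 -322.1] [72.5 42.7] 84.7
long1 0.63 [286, 1, 81, 123] [ 608.7 -308.9] [40.5 66.5] 5.0
long1 0.56 [270, 151, 67, 166] [ 603.3 -203.6] [ 40.  115.4] 10.2
short1 0.57 [223, 0, 414, 345] [ 534.1 -252.1] [249.3 213.9] 2.6
```

View pics/h1.png

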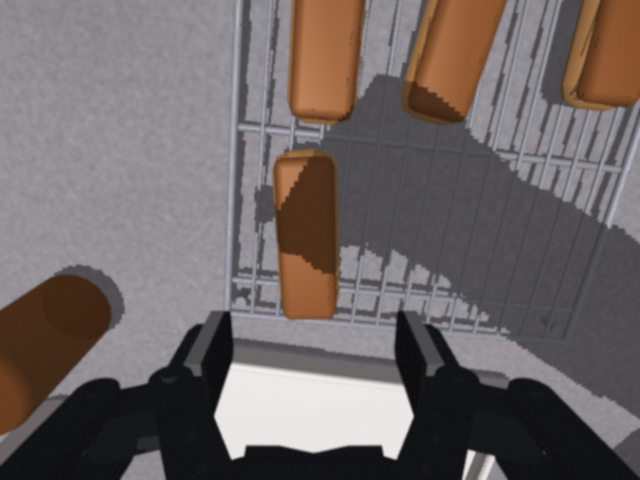

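The wrist view shows bar A lying at (305,235) between the jaws, about 2° off the jaw axis, with clearance on both sides.

arm_command --steps "4 -1 -40 0.03; 4 -1 -80 0.03; 4 -1 -108 0.03; 4 -1 -119 0.03; 4 -1 -119 0.03"

```text
clock: 28.02
tcp_pos: [0.6028, -0.2021, 0.027]
orientation: [-0.0, -0.09, 0.996, 0.005]
wrist_force: [-0.6, -0.4, 0.9]
finger_gap: 0.0642
```

arm_command --steps "0 0 0 0; 0 0 0 0; 0 0 0 0; 0 0 0 0; 0 0 0 0; 0 0 0 0" --fingers -1 --newtons 30

```text
clock: 28.78
tcp_pos: [0.6041, -0.2026, 0.0288]
orientation: [0.001, -0.09, 0.996, 0.004]
wrist_force: [0.8, 1.6, 6.6]
finger_gap: 0.0412
```

arm_command --steps "0 0 20 0; 0 0 50 0; 0 0 75 0; 0 0 75 0"

```text
clock: 29.28
tcp_pos: [0.6057, -0.2034, 0.1062]
orientation: [0.003, -0.09, 0.996, 0.003]
wrist_force: [0.1, -0.3, -1.0]
finger_gap: 0.0413
```

arm_command --steps "4 50 0 -0.05; 8 100 0 -0.1; 12 150 0 -0.15; 15 186 0 -0.18; 15 186 -20 -0.18; 15 186 -40 -0.18; 15 186 -40 -0.18"

```text
clock: 30.15
tcp_pos: [0.6182, -0.0168, 0.0631]
orientation: [0.001, -0.0, 1.0, 0.003]
wrist_force: [-0.7, -0.4, 0.3]
finger_gap: 0.0411
```

```bash
python3 - <<'E'
from h import *
wbars("h2.png")
E
```

```text
clk 30.15 tcp [ 0.6182 -0.0168  0.0631] jaw 180.0 gap 0.04109627097581936 j6 -1.731252934517634
long1 0.78 [256, 184, 115, 265] [6.181e+02 2.000e-01] [141.3  49.5] 89.9
```

View pics/h2.png

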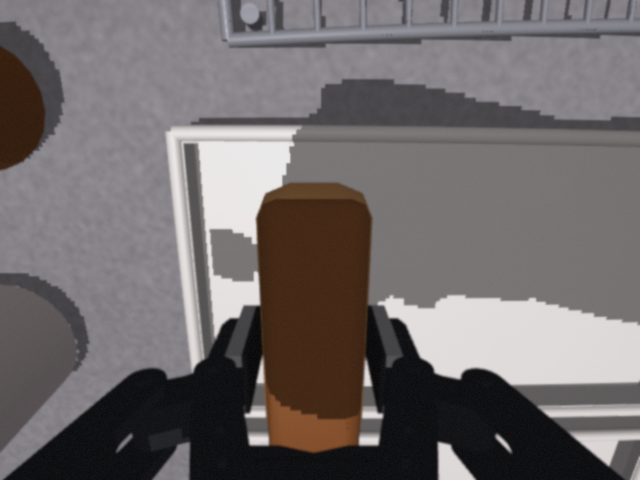

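```bash
python3 - <<'E'
from h import *
print(toplane("wrist",[(300,130),(600,131),(175,140),(183,240),(300,407),(560,409)],.032))
E
```

```text
[[ 0.62698306 -0.09118414  0.032     ]
 [ 0.49541318 -0.09178364  0.032     ]
 [ 0.68183925 -0.08718569  0.032     ]
 [ 0.68307972 -0.0410713   0.032     ]
 [ 0.62869406  0.05622282  0.032     ]
 [ 0.48244803  0.05862277  0.032     ]]
```

arm_command --steps "3 0 -15 0; 3 0 -30 0; 3 0 -38 0; 3 0 -42 0; 3 0 -42 0"

```text
clock: 30.92
tcp_pos: [0.6235, -0.0176, 0.024]
orientation: [0.003, 0.0, 1.0, 0.003]
wrist_force: [0.1, -0.0, -0.1]
finger_gap: 0.0407
```

arm_command --steps "0 0 0 0; 0 0 0 0; 0 0 0 0; 0 0 0 0" --fingers 0.3

```text
clock: 31.42
tcp_pos: [0.6237, -0.0176, 0.0242]
orientation: [0.003, 0.0, 1.0, 0.003]
wrist_force: [-0.6, 0.3, -0.9]
finger_gap: 0.0556
```

arm_command --steps "0 0 20 0; 0 0 60 0; 0 -20 110 0; 0 -70 125 0.02; 0 -120 125 0.05; 0 -170 125 0.08; 0 -220 125 0.08; -2 -270 125 0.08; -6 -310 125 0.08; -6 -310 125 0.08; -6 -310 125 0.08"

```text
clock: 32.8
tcp_pos: [0.6174, -0.3272, 0.1489]
orientation: [0.003, -0.04, 0.999, 0.003]
wrist_force: [-0.1, 0.6, -0.0]
finger_gap: 0.0557
```

```bash
python3 - <<'E'
from h import *
save("h3s.png",cv2.resize(read_camera("side")[220:450,250:510],None,fx=2.3,fy=2.3))
wbars("h3.png")
E
```

```text
clk 32.85 tcp [ 0.6177 -0.3266  0.1491] jaw 184.6 gap 0.05576436702003783 j6 -2.2562465371905054
long1 0.72 [291, 138, 67, 172] [ 610.6 -335. ] [ 40.5 114.8] 4.3
long1 0.69 [391, 129, 106, 175] [ 537.9 -346.1] [113.3  43.9] 84.2
short1 0.79 [531, 175, 92, 104] [ 448.3 -348.3] [50.8 70.9] 3.3
```

View pics/h3.png

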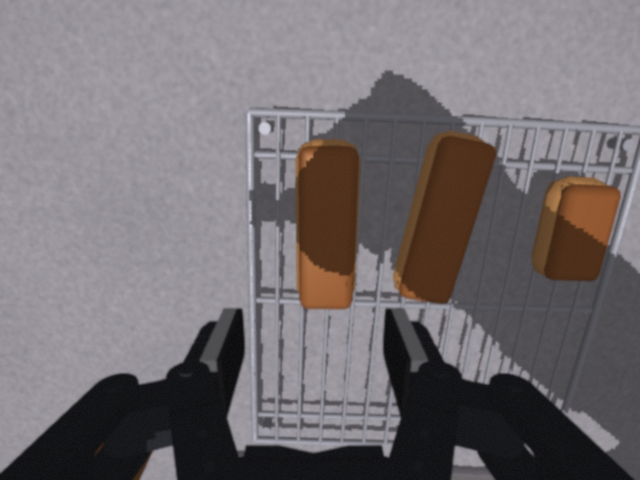

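View pics/h3s.png

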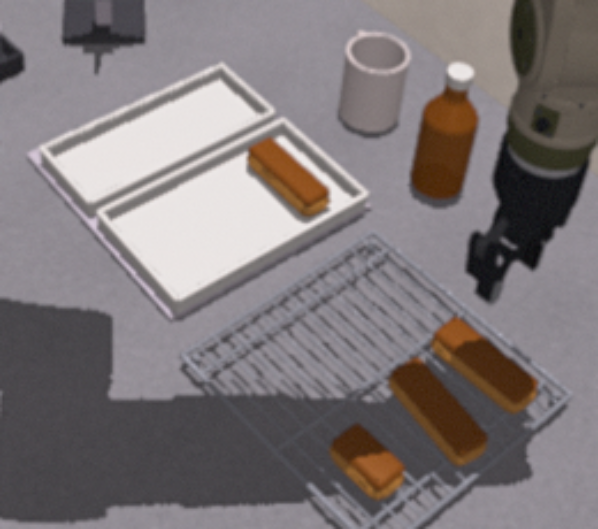

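Bar A lies crosswise at the far end of the wide tray. Next is bar B at wrist px (328,225).

arm_command --steps "-7 -8 -40 0; -7 -8 -80 0; -7 -8 -110 0; -7 -8 -122 0; -7 -8 -122 0" --fingers 0.4

```text
clock: 33.62
tcp_pos: [0.6109, -0.3333, 0.0271]
orientation: [0.003, -0.041, 0.999, 0.003]
wrist_force: [-0.1, 0.1, 0.7]
finger_gap: 0.0598
```

arm_command --steps "0 0 0 0; 0 0 0 0; 0 0 0 0; 0 0 0 0; 0 0 0 0; 0 0 0 0" --fingers -1

```text
clock: 34.38
tcp_pos: [0.6122, -0.334, 0.0291]
orientation: [0.004, -0.041, 0.999, 0.003]
wrist_force: [0.6, 0.3, 6.8]
finger_gap: 0.0411
```

arm_command --steps "0 0 20 0; 0 0 50 0; 0 0 75 0; 0 0 75 0"

```text
clock: 34.88
tcp_pos: [0.6135, -0.335, 0.1067]
orientation: [0.006, -0.041, 0.999, 0.001]
wrist_force: [-0.6, 0.2, -0.3]
finger_gap: 0.0411
```

arm_command --steps "-10 50 0 -0.02; -20 100 0 -0.04; -30 150 0 -0.06; -40 200 0 -0.08; -50 250 0 -0.08; -60 300 0 -0.08; -64 318 -20 -0.08; -64 318 -45 -0.08; -64 318 -65 -0.08; -64 318 -80 -0.08; -64 318 -86 -0.08; -64 318 -86 -0.08"

```text
clock: 36.38
tcp_pos: [0.5479, -0.0168, 0.0219]
orientation: [0.005, -0.001, 1.0, 0.001]
wrist_force: [-8.5, 1.1, 17.0]
finger_gap: 0.0412
```

```bash
python3 - <<'E'
from h import *
s=get_state();print(s["tcp_pos"],s["finger_gap"],s["wrist_force"])
save("h4.png",read_camera("wrist"))
E
```

```text
[ 0.54791197 -0.01676705  0.02188798] 0.04124590423315541 [-8.45158705  1.05902948 17.02890965]
```

View pics/h4.png

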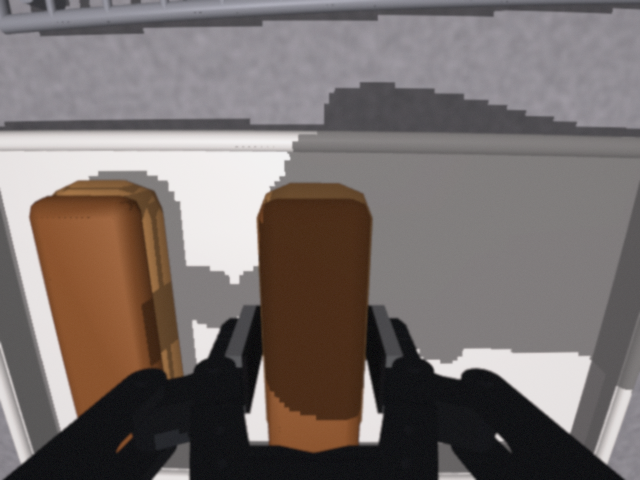

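arm_command --steps "0 0 2 0; 0 0 2 0; 0 0 2 0; 0 0 2 0" --fingers 0.3

```text
clock: 36.92
tcp_pos: [0.5479, -0.0168, 0.0236]
orientation: [0.005, -0.001, 1.0, 0.001]
wrist_force: [0.1, -0.4, 0.7]
finger_gap: 0.0555
```

arm_command --steps "0 0 20 0; 0 0 60 0; 0 -20 110 0; 0 -70 125 -0.02; 0 -120 125 -0.05; 0 -170 125 -0.08; 0 -220 125 -0.1; -5 -270 125 -0.1; -8 -322 125 -0.1; -8 -322 125 -0.1; -8 -322 125 -0.1" --fingers 0.4

```text
clock: 38.3
tcp_pos: [0.5395, -0.3384, 0.148]
orientation: [0.005, 0.049, 0.999, 0.001]
wrist_force: [0.4, 0.1, 0.5]
finger_gap: 0.0602
```

```bash
python3 - <<'E'
from h import *
save("h5s.png",cv2.resize(read_camera("side")[220:450,250:510],None,fx=2.3,fy=2.3))
wbars("h5.png")
E
```

```text
clk 38.35 tcp [ 0.5397 -0.3378  0.1482] jaw 174.4 gap 0.05970236308440223 j6 -2.1622926928269792
long1 0.96 [287, 135, 68, 176] [ 535. -346.] [116.1  41.1] 84.4
short1 0.8 [424, 153, 69, 111] [ 446.3 -348.3] [42.2 71.7] 2.6
```

View pics/h5.png

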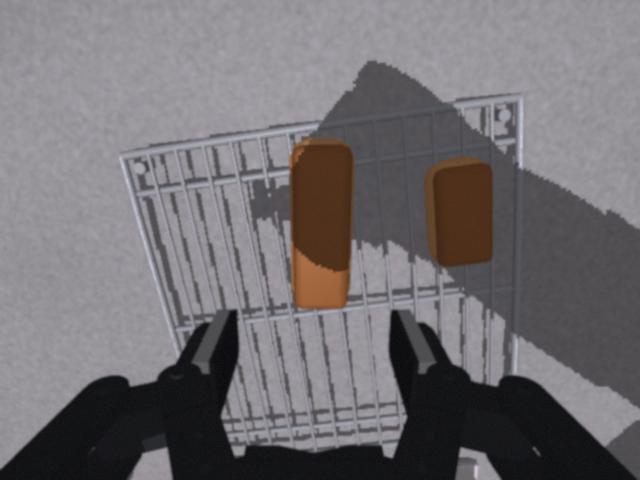

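View pics/h5s.png

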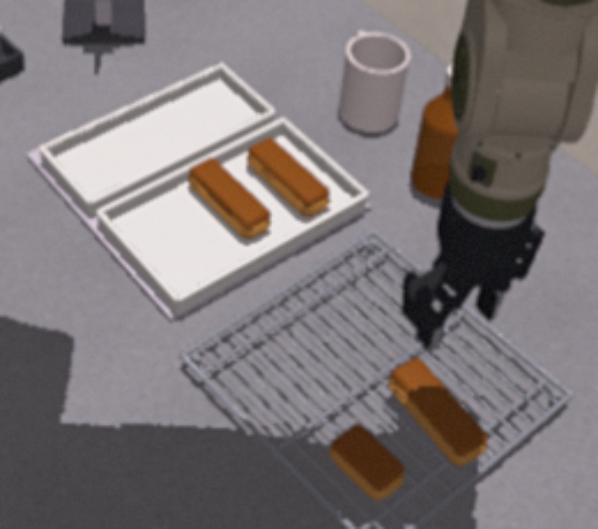

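Two long bars lie side by side. Bar C is next at wrist px (322,225).

arm_command --steps "-5 -8 -40 0; -5 -8 -80 0; -5 -8 -110 0; -5 -8 -121 0; -5 -8 -121 0"

```text
clock: 39.12
tcp_pos: [0.5352, -0.3446, 0.0276]
orientation: [0.005, 0.048, 0.999, 0.001]
wrist_force: [-0.5, -0.2, -0.8]
finger_gap: 0.0597
```

arm_command --steps "0 0 0 0; 0 0 0 0; 0 0 0 0; 0 0 0 0; 0 0 0 0; 0 0 0 0" --fingers -1

```text
clock: 39.88
tcp_pos: [0.5364, -0.3453, 0.0295]
orientation: [0.006, 0.047, 0.999, 0.0]
wrist_force: [0.6, 1.3, 5.9]
finger_gap: 0.0415
```

arm_command --steps "0 0 20 0; 0 0 50 0; 0 0 75 0; 0 0 75 0"

```text
clock: 40.38
tcp_pos: [0.5377, -0.3465, 0.1069]
orientation: [0.008, 0.048, 0.999, -0.001]
wrist_force: [0.7, -0.5, -0.6]
finger_gap: 0.0413
```

arm_command --steps "-10 50 0 0.02; -20 100 0 0.04; -30 150 0 0.06; -40 200 0 0.08; -48 250 0 0.095; -56 300 0 0.095; -60 329 -20 0.095; -60 329 -45 0.095; -60 329 -65 0.095; -60 329 -78 0.095; -60 329 -84 0.095; -60 329 -84 0.095"

```text
clock: 41.88
tcp_pos: [0.4777, -0.0177, 0.0229]
orientation: [0.008, 0.0, 1.0, -0.001]
wrist_force: [1.1, 0.0, -0.3]
finger_gap: 0.0411
```

```bash
python3 - <<'E'
from h import *
s=get_state();print(s["tcp_pos"],s["finger_gap"],s["wrist_force"])
save("h6.png",read_camera("wrist"))
E
```

```text
[ 0.4776656  -0.01766786  0.02291598] 0.04107857737741837 [ 1.13992457  0.02013517 -0.28527158]
```

View pics/h6.png

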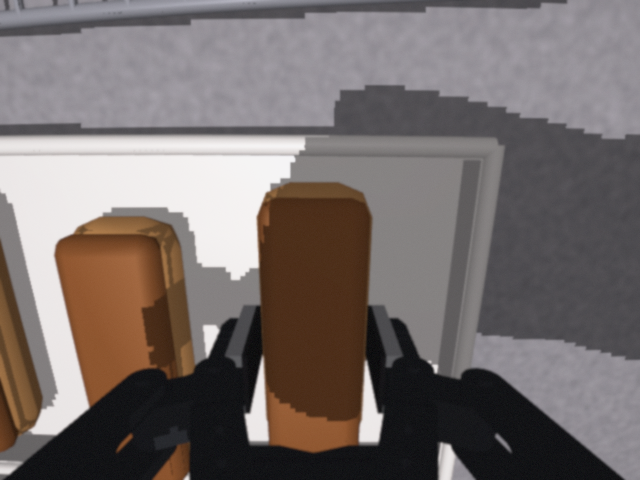

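arm_command --steps "0 0 -1 0; 0 0 -1 0; 0 0 -1 0; 0 0 -1 0" --fingers 0.3

```text
clock: 42.42
tcp_pos: [0.478, -0.0178, 0.0221]
orientation: [0.008, 0.0, 1.0, -0.001]
wrist_force: [-0.7, -0.4, -0.1]
finger_gap: 0.0554
```

arm_command --steps "0 0 20 0; 0 0 60 0; 0 -20 110 0; -5 -70 125 0.02; -10 -120 125 0.04; -15 -170 125 0.045; -20 -220 125 0.045; -25 -270 125 0.045; -31 -322 125 0.045; -31 -322 125 0.045; -31 -322 125 0.045" --fingers 0.4

```text
clock: 43.8
tcp_pos: [0.4466, -0.3393, 0.1467]
orientation: [0.008, -0.022, 1.0, 0.0]
wrist_force: [-0.2, -0.6, -0.6]
finger_gap: 0.0596
```

```bash
python3 - <<'E'
from h import *
wbars("h7.png")
E
```

```text
clk 43.8 tcp [ 0.4466 -0.3393  0.1467] jaw 182.5 gap 0.0595972920949501 j6 -2.4139369684412126
short1 0.57 [288, 171, 65, 110] [ 443.7 -348.4] [40.1 70.9] 2.8
```

View pics/h7.png

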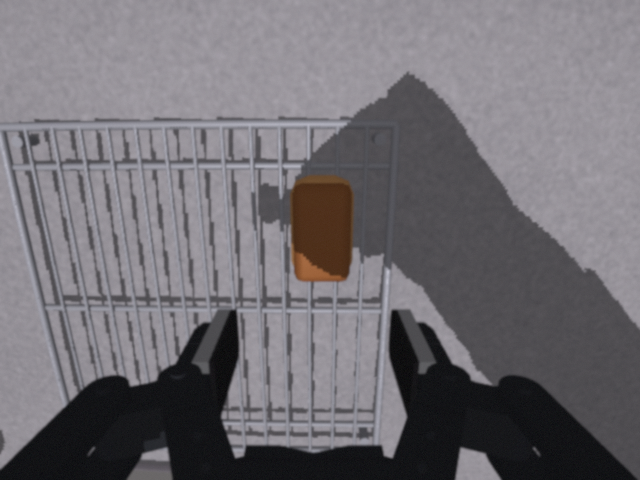

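Only the short bar is left, at (322,228); it measures 71 mm.

arm_command --steps "-3 -9 -40 0; -3 -9 -80 0; -3 -9 -110 0; -3 -9 -120 0; -3 -9 -120 0"

```text
clock: 44.58
tcp_pos: [0.4443, -0.3465, 0.0272]
orientation: [0.008, -0.024, 1.0, -0.0]
wrist_force: [-0.1, 0.1, 0.2]
finger_gap: 0.0595
```

arm_command --steps "0 0 0 0; 0 0 0 0; 0 0 0 0; 0 0 0 0; 0 0 0 0; 0 0 0 0" --fingers -1

```text
clock: 45.32
tcp_pos: [0.4454, -0.3474, 0.0289]
orientation: [0.009, -0.024, 1.0, -0.001]
wrist_force: [1.0, 0.7, 7.1]
finger_gap: 0.0416
```

arm_command --steps "0 0 20 0; 0 0 50 0; 0 0 75 0; 0 0 75 0"

```text
clock: 45.82
tcp_pos: [0.4466, -0.3488, 0.1064]
orientation: [0.011, -0.024, 1.0, -0.003]
wrist_force: [0.4, -0.3, -0.1]
finger_gap: 0.0411
```

arm_command --steps "11 50 5 -0.01; 22 100 5 -0.02; 33 150 5 -0.03; 44 200 5 -0.04; 55 250 5 -0.05; 66 300 5 -0.05; 77 350 5 -0.05; 88 400 5 -0.05; 98 450 5 -0.05; 102 470 -10 -0.05; 102 470 -25 -0.05; 102 470 -25 -0.05"

```text
clock: 47.32
tcp_pos: [0.5464, 0.12, 0.0788]
orientation: [0.008, 0.002, 1.0, -0.004]
wrist_force: [-0.1, -1.1, -0.7]
finger_gap: 0.0413
```

```bash
python3 - <<'E'
from h import *
s=get_state();print(s["tcp_pos"],s["finger_gap"],s["wrist_force"])
save("h8.png",read_camera("wrist"))
E
```

```text
[0.54638058 0.11999546 0.07876668] 0.041292250772128176 [-0.1415257  -1.07876302 -0.74445264]
```

View pics/h8.png

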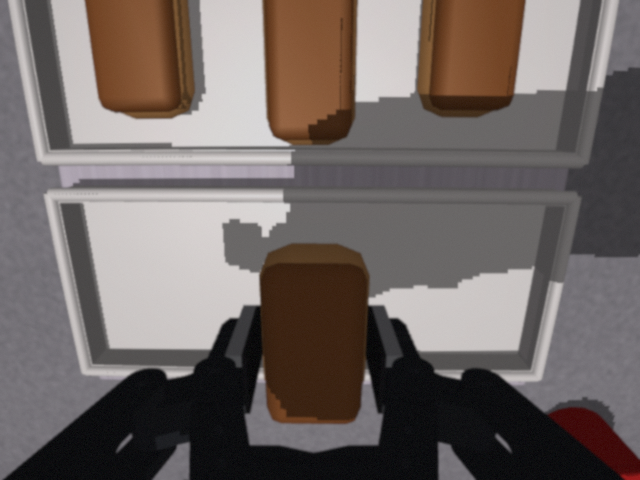

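```bash
python3 - <<'E'
from h import *
print(toplane("wrist",[(300,192),(300,377),(48,195),(577,197),(300,162)],.032))
print(toplane("wrist",[(140,112),(310,140),(467,112)],.03))
E
```

```text
[[0.55472388 0.07554047 0.032     ]
 [0.55633607 0.18276222 0.032     ]
 [0.68227547 0.07647725 0.032     ]
 [0.41811145 0.0776813  0.032     ]
 [0.55451633 0.06104408 0.032     ]]
[[0.6301095  0.03739381 0.03      ]
 [0.54971494 0.05093195 0.03      ]
 [0.47649759 0.03817599 0.03      ]]
```

arm_command --steps "3 9 -15 0; 3 9 -32 0; 3 9 -46 0; 3 9 -54 0; 3 9 -56 0; 3 9 -56 0"

```text
clock: 48.12
tcp_pos: [0.5505, 0.1288, 0.0241]
orientation: [0.009, 0.002, 1.0, -0.004]
wrist_force: [-0.0, -0.3, -0.3]
finger_gap: 0.0415
```

arm_command --steps "0 0 0 0; 0 0 0 0; 0 0 0 0; 0 0 0 0" --fingers 0.3

```text
clock: 48.62
tcp_pos: [0.5506, 0.1288, 0.0242]
orientation: [0.01, 0.002, 1.0, -0.003]
wrist_force: [0.8, -0.1, -0.1]
finger_gap: 0.0556
```

arm_command --steps "0 0 20 0; 0 0 60 0; -20 0 110 0; -60 20 150 0; -110 40 200 0; -150 60 220 0; -150 60 220 0; -150 60 220 0"

```text
clock: 49.62
tcp_pos: [0.4008, 0.1889, 0.2443]
orientation: [0.01, 0.002, 1.0, -0.003]
wrist_force: [0.5, -0.3, 0.2]
finger_gap: 0.0561
```

```bash
python3 - <<'E'
from h import *
s=get_state();print(s["clock"],s["tcp_pos"],s["wrist_force"])
a=read_camera("scene");b=read_camera("side")
save("i1.png",cv2.resize(a[210:360,215:395],None,fx=4,fy=4,interpolation=cv2.INTER_CUBIC))
save("i2.png",cv2.resize(b[220:380,250:430],None,fx=4,fy=3.7,interpolation=cv2.INTER_CUBIC))
save("i3.png",cv2.resize(a[140:290,325:455],None,fx=4,fy=4,interpolation=cv2.INTER_CUBIC))
save("i4.png",read_camera("wrist"))
for cam in ("scene","side"):
  for n in ("long1","short1"):
    for d in trace(cam,n):
        r=rect(toplane(cam,mpts(d["mask"]),.040)); print(cam,n,round(d["score"],2),np.round(r[0]),np.round(r[1]),round(r[2],1))
E
```

```text
49.625 [0.4008416  0.18893638 0.24431739] [ 0.50865261 -0.31525689  0.22156812]
scene long1 0.86 [484. -19.] [112.  49.] 89.1
scene long1 0.71 [553.  -8.] [ 47. 116.] 0.2
scene long1 0.6 [629. -19.] [113.  45.] 89.9
scene short1 0.68 [555. 125.] [47. 73.] 0.2
scene short1 0.59 [569. 413.] [107. 297.] 54.0
side long1 0.65 [618. -23.] [ 50. 124.] 0.2
side long1 0.63 [544. -11.] [124.  50.] 89.7
side long1 0.61 [472. -24.] [ 51. 128.] 1.6
side long1 0.24 [753. 547.] [616. 105.] 55.1
side short1 0.8 [546. 124.] [85. 49.] 89.8
side short1 0.56 [540. -26.] [167. 274.] 89.5
```

View pics/i1.png

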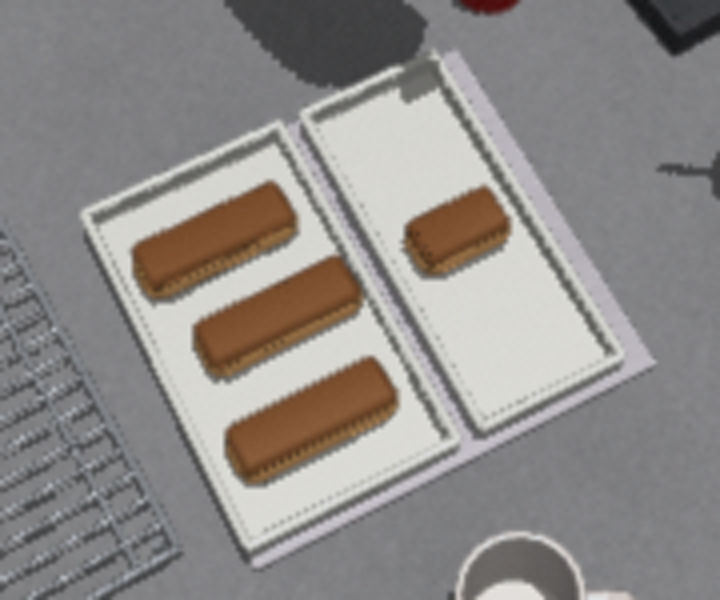

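View pics/i2.png

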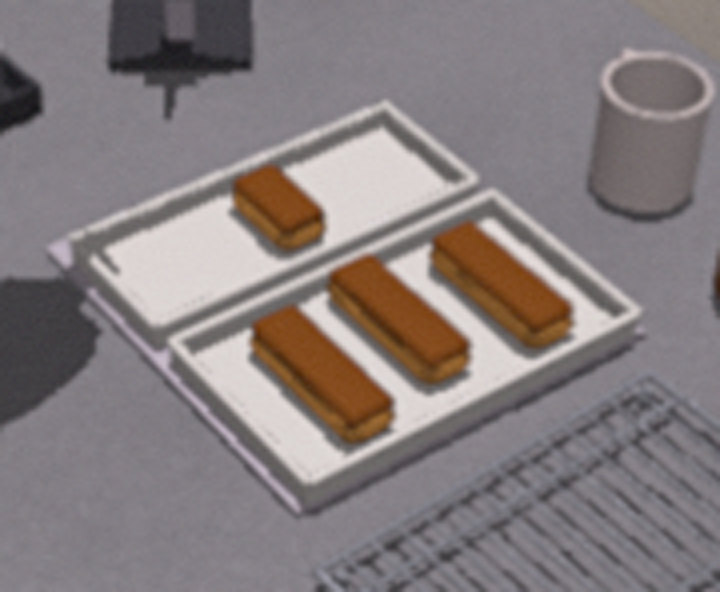

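View pics/i3.png

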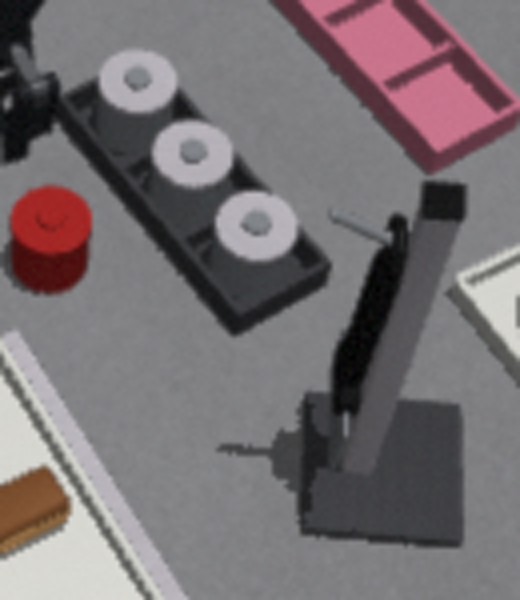

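```bash
python3 - <<'E'
from h import *
im=cv2.imread("pics/h8.png"); cv2.imwrite("pics/h8c.png",cv2.resize(im[60:170,60:560],None,fx=1.6,fy=3))
s=get_state();print(s["clock"],s["qvel"].round(3),s["finger_gap"])
E
```

```text
49.975 [ 0.003 -0.004  0.     0.001 -0.001  0.001] 0.055604038425311406
```

View pics/h8c.png

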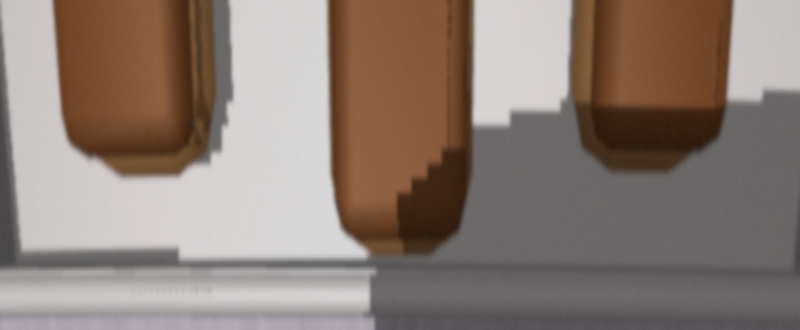

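The crop shows the middle bar's end at (400,252). It is just inside the wall, sits on the floor like its neighbours and is not riding up. Everything is in place, so I'm handing in.

```bash
python3 -c "
from workcell import *
print(hand_in())"
```

```text
the job is handed in; nothing more can be done
None
```

I finished every part of the task and handed it in at about 50 s; `hand_in()` gave no verdict.

- **Pot:** it stands in the far well of the dark steel caddy.
- **Scraper:** it hangs free by its eye on the hook, against the post. It would not droop in the grip, so I first pressed its eye against the post top to tilt it, then slid the eye down the hook. Scraper and pot were both put away before I touched any bar.
- **Bars:** four were on the screen today, three long and one short. The long bars lie crosswise in a row in the wide tray, at about x −72, 0 and +74 mm from its centre. The short bar is at the centre of the narrow tray.

**Last checks:**
- In the final scene and side pictures the scraper and pot looked in place. All bars lay flat and within about 1–2° of crosswise, and the arm was clear with no contact force.
- The middle long bar sits about 10 mm towards the narrow tray compared with its neighbours. It may have shifted at release, where it was pressed down with about 17 N, or been knocked later. It lies on the floor just short of the wall, well inside the 35 mm limit, so I left it.
- The side camera read a few millimetres off from the scene and wrist cameras throughout, so I relied mainly on those two.
- I never moved the bystander pots, mug or bottle. In the last pictures I saw no change in the pots or mug; the bottle was almost out of those crops, so I did not check it at the end.

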